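# Set out the sample jars around the stirrers and start the loaded one

## Robot

A 6-joint arm with a two-finger parallel gripper is mounted at the origin on the work surface. World frame = base frame: x ahead of the robot, y to its left, z up, the work surface at z = 0. Lengths are in m, angles in rad, forces in N, time in s.
With the tool pointing down it reaches from about 0.35 to 0.85 m from the base axis. Payload 8.1 kg.
Tool frame: the origin (TCP) lies on the centre line of the jaws, within the pads' length; the fingertips stand robot.tips_ahead ahead of it and the grasp point (between the pads) lies 6 mm ahead of it (robot.tips_ahead is the distance from the TCP to the fingertips, in m); z points along the fingers, y is the line along which they close (so a half turn about z gives the same grasp; the last joint's range is limited). The gripper opens to 93 mm and grips with 3 to 60 N. Pads are 15 mm wide; open, the fingers measure 128 mm over their backs; the gripper's body (75 mm by 188 mm) begins 65 mm behind the grasp point.
Start: joints at [1.253, 0.13, 1.488, -0, 1.523, -0.085], TCP at [0.138, 0.584, 0.208] pointing down, gripper open.
Joint ranges: [-2.96, 2.96], [-0.89, 2.26], [0.02, 2.5], [-1.34, 4.48], [0, 2.73], [-2.66, 2.66]. Speed limits (rad/s): [2.39, 2.39, 2.79, 3.14, 3.14, 3.14].

## Interface

Orientations are given as a rotation vector (axis times angle).
In Python, from plant import robot gives the robot as it stands.
- The arm moves only by the tool apply_moves, never from a script. Its arguments are lists of equal length, an entry for each row: "delta_pos": the shift along the tool's x, y, z in cm, a list of three; "twist": the turn about the tool's z in rad. A call has 1 to 8 rows; each row shifts and turns the commanded pose from where the row before left it, along the tool's axes as they then stand; what a row does not reach is not made up. A row lasts 1/8 s, in which the tool goes at most 62.5 mm and 10.7 degrees, less where a joint would pass 70% of its speed; a pose out of reach is approached as far as the arm can. A call with a gripper value outside its range is refused whole. "gripper" is the finger opening in cm, from 0 to 9.3, set as the call begins (left out, the last holds). The fingers move at their own pace and stop on an object; "squeeze" is the grip in N (left out, the last holds). Time passes only in rows, so rows that do not move let the fingers close. It gives the time, the measured TCP pose, the force, the opening and the grip force at its end, in the units of the state.
- robot.read_state(): the state, without advancing time (a new reading comes with each control period).
- robot.read_camera(name): name is "scene" or "top" or "wrist"; returns a dict with "frame" (480x640x3 uint8, red, green, blue), "vertical_fov" (degrees; the focal length in pixels is half the picture's height over the tangent of half this angle, whatever the lens; pixels are square), "cx", "cy" (the principal point, pixels), "k1" (the pictures are not rectified: a ray, as slopes to the right and down, at radius r is drawn at 1 + k1 r^2 times it, then the intrinsics apply), "R" (3x3) and "t" (3): a world point X has camera coordinates R X + t. Camera axes: x right, y down, z forward; pixel columns grow to the right and rows downward; lengths in m; the calibration is good to about 2 mm. A picture is of the moment at which its call begins. There is no depth.
- robot.close_job(): hands the job in; it is judged then, once.
The state is a dict: "t": time; "q": joint angles; "dq": joint speeds; "joint_torque": joint torques, N m; "tool_pos": TCP position; "orientation": TCP orientation; "force": force on the tool from outside, world axes, zero at the start; "wrist_torque": the same for the moment, N m; "opening": finger opening in m; "gripper_force": force on a finger pad.
Only numpy, scipy, OpenCV 4.12 (cv2) and the standard library are available. Lean on these libraries where they do the work, as an engineer would, in place of code of your own. Each camera call takes 0.05 s, during which the arm holds its last target. There are 200 camera calls.

## Task

One of the two stirrers carries the beaker; the label roll was left on the other, spare one. First move the roll off to the bench directly behind the spare stirrer, then take the jars that are in the bin out one at a time and stand them upright: green cap on the middle of the spare stirrer's plate, blue cap on the bench beside the beaker's stirrer on the side away from the other stirrer, yellow cap directly behind the beaker's stirrer, white cap beside the spare stirrer on the side away from the other one, red cap in the gap between the two stirrers without touching either; what goes beside or behind a stirrer stands about 3 cm clear of its housing, in line with the housing's middle (behind means on the side away from the robot). When all that is in place, and not before, flip the switch of the beaker's stirrer fully on; leave the beaker, the other switch and the other things on the bench alone, and put right whatever gets knocked aside.

Things in the scene. Friction and masses are not known exactly. Their poses are not given: they have to be found in the camera images.
- stirrer_left: the left (+y) of two alike compact magnetic stirrers, fixed: light-blue housing 140 mm deep (x) by 120 mm wide (y), top at 55 mm, with a bare round metal plate (100 mm diameter) on it whose top is 63 mm above the bench; origin at the centre of the underside, x points to its back (away from the robot), y to its left as the robot sees it.
- stirrer_right: the right (-y) of two alike compact magnetic stirrers, fixed: light-blue housing 140 mm deep (x) by 120 mm wide (y), top at 55 mm, with a bare round metal plate (100 mm diameter) on it whose top is 63 mm above the bench; origin at the centre of the underside, x points to its back (away from the robot), y to its left as the robot sees it.
- stirrer_left_plate (a point): centre of the upper face of the round metal plate, 20 mm behind the middle of the housing, 63 mm above the bench
- stirrer_right_plate (a point): centre of the upper face of the round metal plate, 20 mm behind the middle of the housing, 63 mm above the bench
- switch_left (a joint): toggle lever of the left stirrer, rad: 0 = off (leaning to the stirrer's front, towards the robot), 1.0 = fully on (leaning to the plate); stays where it is left. A 40 mm lever with an 18 mm orange ball at its end, pivoting about the stirrer's y axis 64 mm above the bench and 53 mm in front of the housing's middle.
- switch_right (a joint): toggle lever of the right stirrer, rad: 0 = off (leaning to the stirrer's front, towards the robot), 1.0 = fully on (leaning to the plate); stays where it is left. A 40 mm lever with an 18 mm orange ball at its end, pivoting about the stirrer's y axis 64 mm above the bench and 53 mm in front of the housing's middle.
- switch_left_tip (a point): the centre of the orange ball at the end of the left stirrer's lever
- switch_right_tip (a point): the centre of the orange ball at the end of the right stirrer's lever
- beaker: empty glass beaker, 72 mm rim diameter, 80 mm tall, on the plate of one of the stirrers; origin at the centre of its underside. Must stay there.
- label_roll: roll of white and blue labels standing on its flat end, 60 mm diameter, 50 mm tall, 0.1 kg; origin at the centre of its underside. Starts on the plate of the stirrer without the beaker.
- bin: grey open tote, fixed, 235 mm (x) by 190 mm (y), walls 5 mm thick and 50 mm high, floor 5 mm thick; origin at the centre of its underside. The jars start in it, upright, in any of five seats (four near the corners, one in the middle).
- jar_green: closed amber sample jar with a green screw cap: body 62 mm diameter and 72 mm tall with a white label band, cap 48 mm diameter on top (72 to 100 mm above the bottom), 100 mm tall in all, about 0.22 kg; origin at the centre of its underside, z up its axis. Always present.
- jar_blue: closed amber sample jar with a blue screw cap: body 62 mm diameter and 72 mm tall with a white label band, cap 48 mm diameter on top (72 to 100 mm above the bottom), 100 mm tall in all, about 0.22 kg; origin at the centre of its underside, z up its axis. May be absent (None from the start).
- jar_yellow: closed amber sample jar with a yellow screw cap: body 62 mm diameter and 72 mm tall with a white label band, cap 48 mm diameter on top (72 to 100 mm above the bottom), 100 mm tall in all, about 0.22 kg; origin at the centre of its underside, z up its axis. May be absent (None from the start).
- jar_white: closed amber sample jar with a white screw cap: body 62 mm diameter and 72 mm tall with a white label band, cap 48 mm diameter on top (72 to 100 mm above the bottom), 100 mm tall in all, about 0.22 kg; origin at the centre of its underside, z up its axis. May be absent (None from the start).
- jar_red: closed amber sample jar with a red screw cap: body 62 mm diameter and 72 mm tall with a white label band, cap 48 mm diameter on top (72 to 100 mm above the bottom), 100 mm tall in all, about 0.22 kg; origin at the centre of its underside, z up its axis. May be absent (None from the start).
- wash_bottle: bystander: white wash bottle with a blue cap, 64 mm diameter, 170 mm tall; origin at the centre of its underside
- flask: bystander: glass conical flask, 84 mm base, 110 mm tall; origin at the centre of its underside
- spatula: bystander: thin steel lab spatula 180 mm long lying on the bench near the robot

How it is judged:
By the outcome, as a careful person would: the job done as asked, in the order asked, and still so for the second after the job is handed in, with the robot touching nothing.
Of jar_red, jar_blue, jar_yellow, jar_white only 3 to 4 are there at a start; the rules pass over those that are not, and their reading is None.
At some moment in a run one of label_roll, jar_green, jar_blue, jar_yellow, jar_white, jar_red may be knocked a few centimetres aside while the robot is not near it.
It also fails if it takes over 210 s, if anything falls off the work surface, if the arm or the gripper's body presses on something with over 40 N, if the wrist force passes 120 N, or if a joint passes its speed limit or range.

## Working session

There is one attempt and no reset: what is moved stays moved. The work goes in short steps, Python scripts to look and compute and a tool call to move; the robot and the scene stay as the last step left them, time stands still between calls to the robot, and variables do not carry over. Pictures are saved under pics/ and viewed, at most 16 in all, crops included, and the job is handed in when it is done.

Besides the shell and the picture viewer there is one more tool, called after ">>>" as name([rows], argument=value, ...), one row to a line, values as JSON. apply_moves: Moves the arm, as the interface text tells. Its arguments: {"type":"object","properties":{"delta_pos":{"type":"array"},"twist":{"type":"array"},"gripper":{"type":"number"},"squeeze":{"type":"number"}},"required":["delta_pos","twist"]}

```bash
mkdir -p pics; cat > h.py <<'E'
import numpy as np, cv2
from plant import robot
def cam(n,save=None):
    c=robot.read_camera(n)
    if save: cv2.imwrite('pics/'+save,c['frame'][:,:,::-1])
    return c
def ray(c,u,v):
    f=240/np.tan(np.radians(c['vertical_fov'])/2)
    d=np.array([(u-c['cx'])/f,(v-c['cy'])/f]); s=d.copy()
    for _ in range(20): s=d/(1+c['k1']*(s@s))
    R=np.array(c['R']); t=np.array(c['t'])
    o=-R.T@t; w=R.T@np.array([s[0],s[1],1]); return o,w/np.linalg.norm(w)
def plane(c,u,v,z):
    o,w=ray(c,u,v); return o+w*(z-o[2])/w[2]
def cross(r1,r2):
    (o1,a),(o2,b)=r1,r2
    s=np.linalg.lstsq(np.stack([a,-b],1),o2-o1,rcond=None)[0]
    p,q=o1+s[0]*a,o2+s[1]*b; return (p+q)/2,np.linalg.norm(p-q)
def proj(c,X):
    f=240/np.tan(np.radians(c['vertical_fov'])/2)
    p=np.array(c['R'])@X+np.array(c['t']); s=p[:2]/p[2]; s=s*(1+c['k1']*(s@s))
    return s*f+[c['cx'],c['cy']]
E
python3 - <<'E'
from h import *
for n in('scene','top','wrist'):
    c=cam(n,n+'0.png'); print(n,c['vertical_fov'],c['k1'],ray(c,320,240))
s=robot.read_state(); print(s, robot.tips_ahead)
E
```

```text
scene 42.69647210990558 -0.01206322057632419 (array([0.93352693, 0.68351962, 1.39979481]), array([-0.27190248, -0.43765988, -0.8570431 ]))
top 43.230996211176205 0.033847797285904084 (array([0.39932092, 0.03472531, 1.77591239]), array([ 0.09780116, -0.03420974, -0.99461783]))
wrist 61.98297918088742 -0.0384673455236226 (array([0.06263539, 0.60155297, 0.38400672]), array([ 0.28625212, -0.06552249, -0.95591136]))
{'t': 0.15, 'q': array([ 1.25263737e+00,  1.31014273e-01,  1.48900731e+00, -1.92568612e-06,
        1.52299583e+00, -8.54400245e-02]), 'dq': array([ 0.00094325, -0.00263768, -0.0030136 , -0.00145336,  0.00181104,
        0.00074233]), 'joint_torque': array([ 8.87240112e-04, -5.60483444e+01, -4.92330873e+01,  7.68109714e-02,
        3.06397572e-02, -9.01360522e-05]), 'tool_pos': array([0.13823708, 0.58340108, 0.20732453]), 'orientation': array([-3.64696528e-01, -3.12006629e+00,  2.19301290e-03]), 'force': array([ 0.92521298, -0.12577377,  0.24404722]), 'wrist_torque': array([ 0.01995875, -0.05670885, -0.00807613]), 'gripper_force': 0.0, 'opening': 0.09329524801638214} 0.025
```

View pics/top0.png

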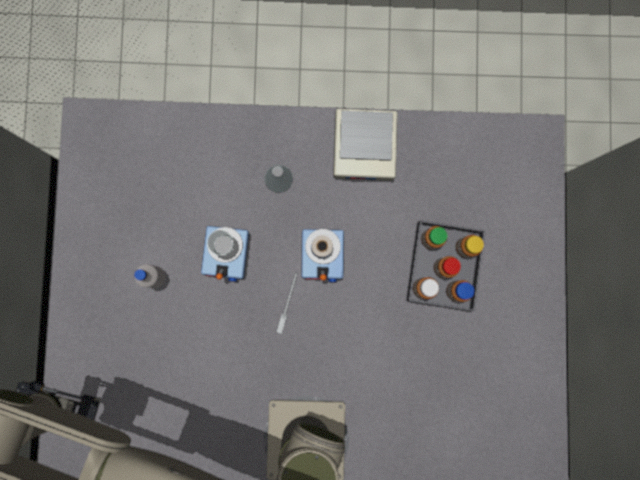

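View pics/scene0.png

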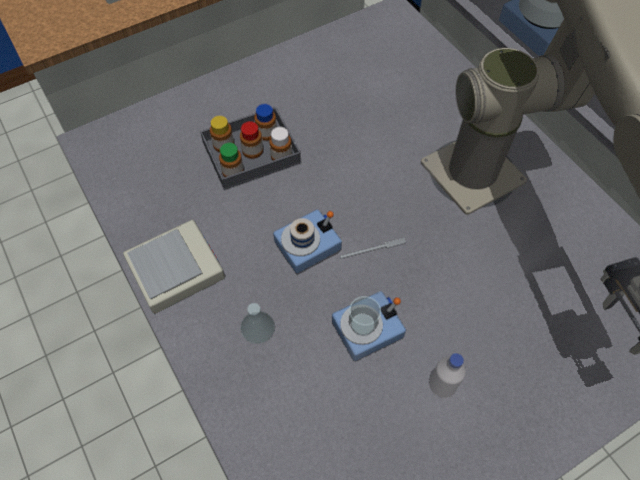

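The beaker is on the left stirrer (top view 225,252) and the roll is on the right, spare one (322,245). All five jars are in the bin: green 437,237; yellow 473,245; red 450,267; white 428,288; blue 464,291. The wash bottle is near 147,277 and the flask near 279,178.

```bash
cat >> h.py <<'E'
HSV=dict(green=((50,120,50),(80,255,255)),yellow=((20,120,120),(35,255,255)),red=((0,170,100),(5,255,255)),blue=((108,150,60),(125,255,255)))
def blobs(c,lo,hi,amin=60):
    m=cv2.inRange(cv2.cvtColor(c['frame'],cv2.COLOR_RGB2HSV),np.array(lo),np.array(hi))
    cs=cv2.findContours(m,cv2.RETR_EXTERNAL,cv2.CHAIN_APPROX_NONE)[0]
    return sorted([k for k in cs if cv2.contourArea(k)>amin],key=cv2.contourArea,reverse=True)
def mid(k): return np.array(cv2.minEnclosingCircle(k)[0])
E
python3 - <<'E'
from h import *
np.set_printoptions(precision=4,suppress=True)
T=cam('top');S=cam('scene')
for n in list(HSV)+['white','orange','housing']:
    lo,hi=HSV.get(n,dict(white=((0,0,190),(180,40,255)),orange=((6,180,120),(18,255,255)),housing=((100,60,90),(118,180,255))).get(n))
    for nm,c in(('T',T),('S',S)):
        print(n,nm,[(cv2.contourArea(k),mid(k).round(1).tolist(),np.round(cv2.minAreaRect(k)[1:][0] if 0 else cv2.minAreaRect(k)[1]).tolist(),round(cv2.minAreaRect(k)[2],1)) for k in blobs(c,lo,hi,15)[:5]])
# housing grown
for n,c in(('T',T),('S',S)):
    f=c['frame']; 
    crop=f[210:320,120:500] if n=='T' else f[90:400,190:480]
    s=2.1 if n=='T' else 1.9
    cv2.imwrite(f'pics/crop{n}.png',cv2.resize(crop,None,fx=s,fy=s,interpolation=cv2.INTER_CUBIC)[:,:,::-1])
E
```

```text
green T [(195.0, [438.4, 235.4], [16.0, 16.0], 63.4)]
green S [(230.0, [228.9, 151.8], [18.0, 16.0], 90.0)]
yellow T [(216.0, [474.3, 244.3], [18.0, 16.0], 45.0)]
yellow S [(150.0, [218.8, 122.5], [12.0, 16.0], 90.0)]
red T [(195.0, [450.9, 266.0], [16.0, 16.0], 90.0)]
red S [(153.0, [249.2, 127.9], [12.0, 16.0], 90.0)]
blue T [(195.5, [465.0, 290.2], [15.0, 18.0], 80.5), (59.0, [140.1, 274.5], [7.0, 10.0], 90.0)]
blue S [(519.5, [2.3, 46.5], [21.0, 51.0], 0.0), (200.5, [263.9, 112.5], [16.0, 17.0], 14.0)]
white T [(928.0, [365.5, 142.5], [59.0, 64.0], 1.8), (906.0, [322.4, 246.1], [33.0, 35.0], 90.0), (170.5, [429.8, 287.4], [15.0, 14.0], 90.0), (108.5, [225.5, 242.5], [34.0, 16.0], 45.0), (57.0, [217.0, 253.0], [27.0, 7.0], 40.4)]
white S [(118.0, [279.0, 133.0], [10.0, 14.0], 90.0)]
orange T []
orange S [(19.5, [396.8, 300.8], [5.0, 5.0], 90.0), (15.5, [329.6, 214.0], [4.0, 5.0], 90.0)]
housing T [(727.5, [322.0, 254.0], [53.0, 41.0], 90.0), (386.5, [238.0, 255.5], [19.0, 53.0], 6.8), (293.0, [210.4, 250.5], [21.0, 49.0], 7.1), (89.0, [139.5, 274.2], [10.0, 11.0], 90.0)]
housing S [(765.0, [310.1, 239.9], [44.0, 54.0], 58.2), (760.5, [374.9, 336.2], [30.0, 59.0], 62.1), (293.5, [527.5, 22.5], [58.0, 14.0], 39.8), (157.0, [381.0, 299.5], [21.0, 13.0], 42.0), (134.5, [456.2, 359.9], [14.0, 13.0], 26.6)]
```

View pics/cropT.png

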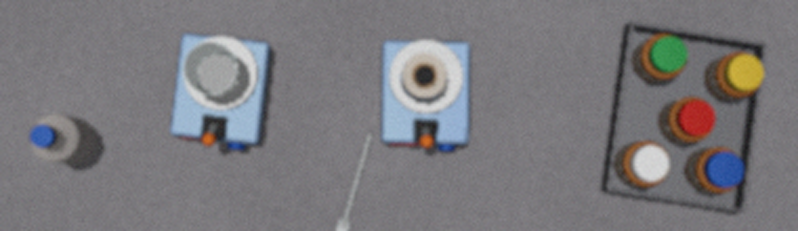

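View pics/cropS.png

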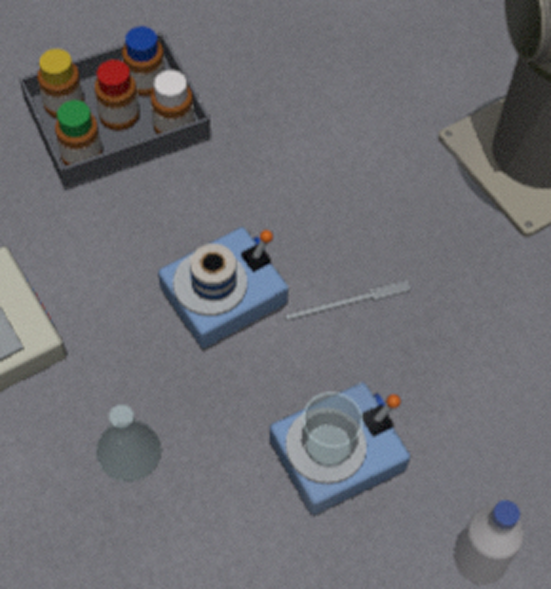

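```bash
python3 - <<'E'
from h import *
np.set_printoptions(precision=4,suppress=True)
T=cam('top');S=cam('scene')
px=dict(green=((438.4,235.4),(228.9,151.8)),yellow=((474.3,244.3),(219.5,124)),red=((450.9,266),(249.5,130.5)),blue=((465,290.2),(263.9,112.5)),white=((429.8,287.4),(279.3,134.5)))
for n,(a,b) in px.items(): print(n,cross(ray(T,*a),ray(S,*b)),plane(T,*a,.105),plane(S,*b,.095))
W=((0,0,190),(180,40,255))
# housings
for nm,x0,x1 in(('L',195,260),('R',290,355)):
    m=cv2.inRange(cv2.cvtColor(T['frame'],cv2.COLOR_RGB2HSV),np.array((95,50,120)),np.array((122,190,255))); m[:,:x0]=0;m[:,x1:]=0;m[:210]=0;m[300:]=0
    m=cv2.morphologyEx(m,cv2.MORPH_OPEN,np.ones((3,3)))
    q=cv2.boxPoints(cv2.minAreaRect(cv2.findNonZero(m)))
    P=np.array([plane(T,*(p),.055) for p in q]); print(nm,q.tolist(),P[:,:2].tolist(),'mid',P.mean(0),[np.linalg.norm(P[i]-P[i-1]) for i in range(4)],np.degrees(np.arctan2(P[1]-P[0],1)[:2]), [np.degrees(np.arctan2(*(P[i]-P[i-1])[1::-1])) for i in range(4)])
print('plateR',plane(T,322.4,246.1,.063))
k=[k for k in blobs(T,*W,80)];h=[mid(x) for x in k]; print(h)
# crops -> scene: ball, plates, roll top hole, beaker
cs=lambda x,y:(190+x/1.9,90+y/1.9); ct=lambda x,y:(120+x/2.1,210+y/2.1)
for n,a,b in(('rolltop',(426,75),(213,261)),('ballL',(209,138),(393,401)),('ballR',(427,141),(266,237)),('flaskmouth',None,(121,416)),('bottlecap',(42,135),(505,513)),
  ('LcornerBL',(184,35),(317,498)),('LcornerBR',(270,42),(271,437)),('LcornerFL',(173,135),(408,455)),('RcBL',(384,42),(206,330)),('RcBR',(468,42),(160,277)),('RcFL',(383,143),(287,288))):
    if a: print(n,cross(ray(T,*ct(*a)),ray(S,*cs(*b))))
print('bottle base',plane(T,150,276,.0), 'flask',cross(ray(T,279,170),ray(S,*cs(121,416))),plane(T,279,180,.02))
print('instrument',plane(T,335,178,.05),plane(T,396,178,.05))
print('bin corners',[plane(T,*ct(*p),.05)[:2] for p in((628,24),(762,46),(739,212),(604,190))])
E
```

```text
green (array([ 0.5863, -0.3537,  0.0917]), np.float64(0.004140113979407195)) [ 0.5865 -0.3519  0.105 ] [ 0.5856 -0.3496  0.095 ]
yellow (array([ 0.5641, -0.4539,  0.0945]), np.float64(0.00380179247305524)) [ 0.5646 -0.452   0.105 ] [ 0.5628 -0.4521  0.095 ]
red (array([ 0.5022, -0.3898,  0.0928]), np.float64(0.0020218041483743075)) [ 0.5023 -0.3874  0.105 ] [ 0.5022 -0.3873  0.095 ]
blue (array([ 0.4356, -0.4297,  0.0908]), np.float64(0.003274487366492676)) [ 0.4366 -0.4268  0.105 ] [ 0.436  -0.4249  0.095 ]
white (array([ 0.4406, -0.3302,  0.0979]), np.float64(0.002483429480686436)) [ 0.4414 -0.3294  0.105 ] [ 0.4386 -0.3316  0.095 ]
L [[199.88735961914062, 276.45733642578125], [205.95562744140625, 224.87713623046875], [247.73037719726562, 229.79180908203125], [241.662109375, 281.37200927734375]] [[0.45474712797927097, 0.3121661392477834], [0.6018940597201674, 0.3015433984647583], [0.5915002817309655, 0.18246415522094056], [0.4442255745449521, 0.19404734561234027]] mid [0.5231 0.2476 0.055 ] [np.float64(0.1185864768705253), np.float64(0.14752986864531326), np.float64(0.1195319906652
[... 1343 characters left out ...]
))
LcornerBR (array([0.5913, 0.1859, 0.0202]), np.float64(0.009119000589359376))
LcornerFL (array([0.4613, 0.3069, 0.0461]), np.float64(0.00017242070174896136))
RcBL (array([0.5926, 0.0274, 0.0589]), np.float64(0.006874930247372933))
RcBR (array([ 0.5987, -0.0884,  0.0353]), np.float64(0.0071260882574773025))
RcFL (array([0.4589, 0.0225, 0.0423]), np.float64(0.0001426980754278452))
bottle base [0.4538 0.4651 0.    ] flask (array([0.7534, 0.0994, 0.1057]), np.float64(0.007562771401675927)) [0.7451 0.0994 0.02  ]
instrument [ 0.7504 -0.0631  0.05  ] [ 0.756  -0.2399  0.05  ]
bin corners [array([ 0.6314, -0.3084]), array([ 0.6066, -0.4925]), array([ 0.3796, -0.4618]), array([ 0.4038, -0.2785])]
```

>>> apply_moves([
  [0, 0, -5],
  [0, 0, -5],
  [-3.2, -4.7, 0],
  [-3.2, -4.7, 0],
  [-3.2, -4.7, 0],
  [-3.2, -4.7, 0],
  [-3.2, -4.7, 0],
  [-3.2, -4.7, 0],
], twist=[-0.117, -0.117, 0, 0, 0, 0, 0, 0], gripper=9.3, squeeze=25)

```text
t: 1.35
tool_pos: [0.3315, 0.3005, 0.3084]
orientation: [-0.002, 3.141, 0.001]
force: [-0.2, 0.6, 0.3]
opening: 0.0926
gripper_force: 0.0
```

>>> apply_moves([
  [-3.2, -4.7, 0],
  [-3.2, -4.7, 0],
  [-3.2, -4.7, 0],
  [-3.2, -4.7, 0],
  [-3.2, -4.7, 0],
  [-3.2, -4.7, 0],
  [-3.2, -4.7, 0],
  [0, 0, 0],
], twist=[0, 0, 0, 0, 0, 0, 0, 0])

```text
t: 2.35
tool_pos: [0.556, -0.03, 0.3068]
orientation: [-0.005, -3.14, 0.001]
force: [-0.6, 0.4, -0.8]
opening: 0.0926
gripper_force: 0.0
```

```bash
python3 - <<'E'
from h import *
np.set_printoptions(precision=4,suppress=True)
c=cam('wrist','w1.png'); print(ray(c,320,240))
S=cam('scene')
E
```

```text
(array([ 0.4786, -0.0297,  0.4837]), array([ 0.292 ,  0.0024, -0.9564]))
```

View pics/w1.png

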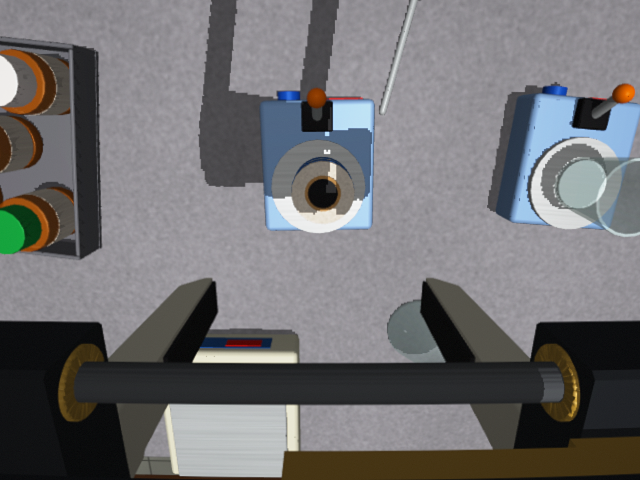

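Wrist view: roll hole at (322,193), plate ring centred near (320,186), housing back corners (267,229) and (371,229), front corners (263,99) and (375,98). The beaker stirrer is at right, with its lever ball at (624,93).

```bash
python3 - <<'E'
from h import *
np.set_printoptions(precision=4,suppress=True)
c=cam('wrist');T=cam('top')
for n,u,v,z in(('hole',322,193,.113),('plate',320.5,186,.063),('plate bottom',320,233,.063),('BL',371,229,.055),('BR',267,229,.055),('FL',375,98,.055),('FR',263,99,.055),('LplL',528,183,.063),('Lback',575,226,.055),('LBR',512,221,.055),('LFR',534,95,.055),('ballR',317,98,.1),('ballL',624,93,.1),('flask',415,328,.05)): print(n,plane(c,u,v,z))
print('roll h',cross(ray(c,322,193),ray(T,322.9,245.5)),'plate', cross(ray(c,320.5,186),ray(T,322.4,246.1)))
E
```

```text
hole [ 0.545  -0.0236  0.113 ]
plate [ 0.5466 -0.0247  0.063 ]
plate bottom [ 0.5985 -0.0252  0.063 ]
BL [0.5962 0.0318 0.055 ]
BR [ 0.5962 -0.0843  0.055 ]
FL [0.4571 0.0311 0.055 ]
FR [ 0.458  -0.0836  0.055 ]
LplL [0.5429 0.1977 0.063 ]
Lback [0.5927 0.2636 0.055 ]
LBR [0.587  0.1898 0.055 ]
LFR [0.4527 0.1957 0.055 ]
ballR [ 0.4593 -0.0282  0.1   ]
ballL [0.452  0.2586 0.1   ]
flask [0.7231 0.091  0.05  ]
roll h (array([ 0.5452, -0.0271,  0.1224]), np.float64(0.007768890497762373)) plate (array([ 0.5485, -0.0281,  0.0636]), np.float64(0.007828114929503286))
```

```bash
python3 - <<'E'
from h import *
np.set_printoptions(precision=4,suppress=True)
c=cam('wrist');S=cam('scene','s1.png');T=cam('top','t1.png')
s=robot.read_state(); print(s['tool_pos'],s['orientation'])
for z in (.278,.282,.286): print('tips',plane(c,215,282,z),plane(c,423,281,z))
cs=lambda x,y:(190+x/1.9,90+y/1.9)
print('plateR S',plane(S,*cs(211,280),.063),'rolltop S',plane(S,*cs(213,262),.113),'BLback',plane(S,*cs(206,330),.055),'BR',plane(S,*cs(160,277),.055),'plateL',plane(S,*cs(326,446),.063),'ballR',plane(S,*cs(266,237),.1))
E
```

```text
[ 0.5549 -0.0256  0.3087] [-0.0045  3.1407 -0.    ]
tips [ 0.5655 -0.0839  0.278 ] [0.5647 0.0329 0.278 ]
tips [ 0.5638 -0.0827  0.282 ] [0.563  0.0318 0.282 ]
tips [ 0.5621 -0.0816  0.286 ] [0.5613 0.0306 0.286 ]
plateR S [ 0.5466 -0.0308  0.063 ] rolltop S [ 0.5449 -0.0264  0.113 ] BLback [0.5889 0.0278 0.055 ] BR [ 0.6008 -0.0749  0.055 ] plateL [0.5468 0.2495 0.063 ] ballR [ 0.4607 -0.0308  0.1   ]
```

```bash
python3 - <<'E'
from h import *
np.set_printoptions(precision=4,suppress=True)
for i in range(4):
    s=robot.read_state(); print(s['t'],s['tool_pos'],s['q'])
    c=cam('wrist'); print(ray(c,320,240)[0])
E
```

```text
2.7 [ 0.5549 -0.0256  0.3087] [-0.1384 -0.0108  1.4538  0.0001  1.6977 -1.712 ]
[ 0.4769 -0.0258  0.4854]
2.75 [ 0.5549 -0.0257  0.3087] [-0.1386 -0.0106  1.4536  0.0001  1.6977 -1.7121]
[ 0.477  -0.0259  0.4854]
2.8 [ 0.555  -0.0258  0.3086] [-0.1388 -0.0104  1.4535  0.      1.6977 -1.7121]
[ 0.477  -0.026   0.4853]
2.85 [ 0.555  -0.026   0.3085] [-0.1391 -0.0102  1.4534  0.      1.6977 -1.7121]
[ 0.4771 -0.0261  0.4853]
```

>>> apply_moves([
  [0.8, -0.1, 4],
  [0, 0, 5],
  [0, 0, 5],
  [0, 0, 4],
  [0, 0, 2.5],
  [0, 0, 0.8],
  [0, 0, 0],
  [0, 0, 0],
], twist=[0, 0, 0, 0, 0, 0, 0, 0])

```text
t: 3.9
tool_pos: [0.5483, -0.0278, 0.0969]
orientation: [-0.002, 3.139, -0.001]
force: [-0.6, -1.0, -0.5]
opening: 0.0931
gripper_force: 0.0
```

>>> apply_moves([
  [0, 0, 0],
  [0, 0, 0],
  [0, 0, 0],
  [0, 0, 0],
  [0, 0, 0],
  [0, 0, 0],
], twist=[0, 0, 0, 0, 0, 0], gripper=5, squeeze=20)

```text
t: 4.65
tool_pos: [0.5472, -0.0276, 0.0953]
orientation: [-0.002, 3.141, 0.0]
force: [-0.3, 0.8, 0.9]
opening: 0.0592
gripper_force: 20.0
```

>>> apply_moves([
  [0, 0, -2],
  [0, 0, -2],
  [-3, 0, 0],
  [-4, -0.2, 0],
  [-3, 0, 0],
  [-1.3, 0, 0],
  [0, 0, 0],
  [0, 0, 0],
], twist=[0, 0, 0, 0, 0, 0, 0, 0])

```text
t: 5.65
tool_pos: [0.6599, -0.0296, 0.1359]
orientation: [-0.002, 3.141, -0.0]
force: [-0.5, 0.6, -0.9]
opening: 0.0592
gripper_force: 20.0
```

>>> apply_moves([
  [0, 0, 3],
  [0, 0, 3],
  [0, 0, 2],
  [0, 0, 1],
  [0, 0, 0.6],
  [0, 0, 0.3],
  [0, 0, 0],
  [0, 0, 0],
], twist=[0, 0, 0, 0, 0, 0, 0, 0])

```text
t: 6.65
tool_pos: [0.6607, -0.0296, 0.0369]
orientation: [-0.002, 3.14, -0.0]
force: [-0.4, -0.4, -1.6]
opening: 0.0596
gripper_force: 20.0
```

>>> apply_moves([
  [0, 0, 0.2],
  [0, 0, 0.2],
  [0, 0, 0],
  [0, 0, 0],
], twist=[0, 0, 0, 0])

```text
t: 7.15
tool_pos: [0.6602, -0.0296, 0.0324]
orientation: [-0.002, 3.142, -0.0]
force: [-2.8, -0.6, 2.9]
opening: 0.0589
gripper_force: 20.0
```

>>> apply_moves([
  [0, 0, 0],
  [0, 0, 0],
  [0, 0, 0],
  [0, 0, -0.5],
  [0, 0, -2],
  [0, 0, -4],
  [0, 0, -6],
  [0, 0, -6],
], twist=[0, 0, 0, 0, 0, 0, 0, 0], gripper=8.5)

```text
t: 8.15
tool_pos: [0.66, -0.0295, 0.2207]
orientation: [-0.002, 3.14, -0.0]
force: [1.1, -0.1, -0.1]
opening: 0.0846
gripper_force: 0.0
```

>>> apply_moves([
  [2.3, -5.1, -1.6],
  [2.3, -5.1, -1.6],
  [2.3, -5.1, -1.6],
  [2.3, -5.1, -1.6],
  [2.3, -5.1, -1.6],
  [2.3, -5.1, -1.6],
  [2.1, -4.9, -1.6],
  [0, 0, 0],
], twist=[0, 0, 0, 0, 0, 0, 0, 0])

```text
t: 9.15
tool_pos: [0.4999, -0.3885, 0.3325]
orientation: [0.006, 3.139, -0.006]
force: [1.0, -0.7, 0.1]
opening: 0.0847
gripper_force: 0.0
```

```bash
cat >> h.py <<'E'
def capw(c,n,z=.105):
    lo,hi=HSV[n] if n!='white' else ((0,0,185),(180,30,255))
    return [(mid(k).round(1).tolist(),round(cv2.minEnclosingCircle(k)[1],1),plane(c,*mid(k),z).round(4).tolist()) for k in blobs(c,lo,hi,300)[:3]]
E
python3 - <<'E'
from h import *
import time
cam('top');cam('top');cam('top')
c=cam('wrist','w2.png'); print(robot.read_state()['tool_pos'],ray(c,320,240)[0].round(4))
for n in('green','yellow','red','blue','white'): print(n,capw(c,n))
E
```

```text
[ 0.50204767 -0.38356641  0.32945145] [ 0.4239 -0.3842  0.5066]
green [([349.0, 269.2], 23.5, [0.5805, -0.3512, 0.105])]
yellow [([254.5, 252.7], 22.6, [0.5619, -0.452, 0.105])]
red [([313.7, 195.6], 23.0, [0.5005, -0.389, 0.105])]
blue [([275.6, 128.5], 24.1, [0.4341, -0.426, 0.105])]
white [([616.0, 229.0], 43.6, [0.5353, -0.0665, 0.105]), ([455.5, 433.2], 26.1, [0.7998, -0.2129, 0.105]), ([382.5, 135.0], 23.3, [0.4401, -0.3215, 0.105])]
```

View pics/w2.png

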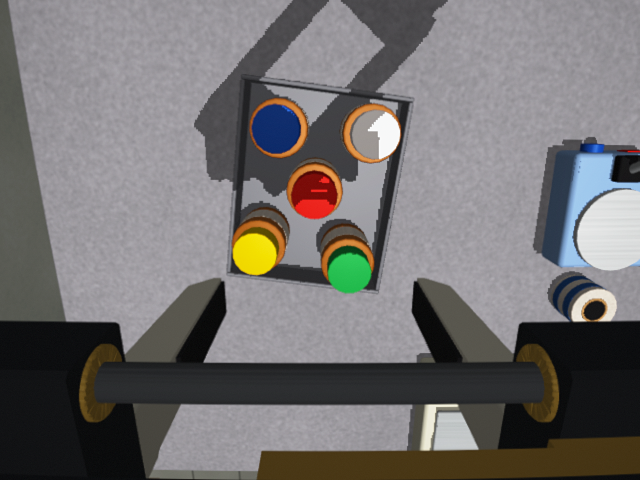

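>>> apply_moves([
  [-4.2, 1.7, 3],
  [-4, 1.7, 4],
  [0, 0, 5],
  [0, 0, 5],
  [0, 0, 3],
  [0, 0, 1.6],
  [0, 0, 0.8],
  [0, 0, 0],
], twist=[0, 0, 0, 0, 0, 0, 0, 0], gripper=7.5)

```text
t: 10.35
tool_pos: [0.5841, -0.3505, 0.1059]
orientation: [-0.003, 3.141, -0.001]
force: [-0.5, 0.4, 0.2]
opening: 0.075
gripper_force: 0.0
```

>>> apply_moves([
  [0, 0, 0],
  [0, 0, 0],
  [0, 0, 0],
  [0, 0, 0],
  [0, 0, 0],
  [0, 0, 0],
], twist=[0, 0, 0, 0, 0, 0], gripper=4, squeeze=30)

```text
t: 11.1
tool_pos: [0.5835, -0.3506, 0.1051]
orientation: [0.002, -3.141, -0.0]
force: [-0.5, 0.0, 1.0]
opening: 0.0401
gripper_force: 0.0
```

```bash
python3 - <<'E'
from h import *
c=cam('wrist','w3.png');T=cam('top')
for n in('green','yellow','red','blue'): print(n,capw(c,n),capw(T,n) or [plane(T,*mid(k),.105) for k in blobs(T,*HSV[n],60)])
f=cv2.resize(T['frame'][200:330,380:520],None,fx=3,fy=3)
cv2.imwrite('pics/t3.png',np.hstack([cv2.resize(c['frame'],(520,390)),f[:390,:280]])[:,:,::-1])
E
```

```text
green [([317.9, 280.3], 51.6, [0.5802, -0.3509, 0.105])] []
yellow [([111.5, 235.0], 58.3, [0.5578, -0.4472, 0.105])] []
red [([230.5, 104.7], 58.5, [0.5002, -0.388, 0.105]), ([601.3, 441.9], 16.8, [0.6793, -0.1908, 0.105])] [array([ 0.49600893, -0.38271916,  0.105     ])]
blue [([151.5, 0.5], 31.5, [0.4597, -0.4177, 0.105])] []
```

View pics/t3.png

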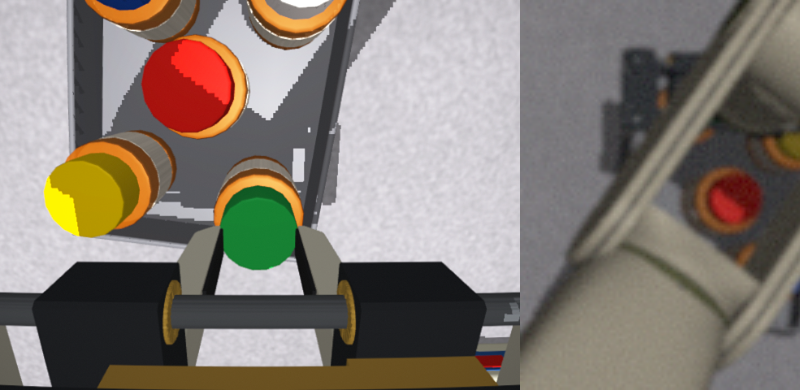

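The wrist view shows the fingers cutting into the outline of the green cap, so they closed above it. I'll open, go lower and close again.

>>> apply_moves([
  [0, 0, 0],
  [0, 0, 0],
  [0, 0, 0],
  [0.3, 0, 0.5],
  [0, 0, 0.5],
  [0, 0, 0.5],
  [0, 0, 0],
  [0, 0, 0],
], twist=[0, 0, 0, 0, 0, 0, 0, 0], gripper=7.5)

```text
t: 12.2
tool_pos: [0.5806, -0.3507, 0.0902]
orientation: [-0.002, 3.142, -0.0]
force: [-0.2, -0.1, -1.0]
opening: 0.0753
gripper_force: 0.0
```

>>> apply_moves([
  [0, 0, 0],
  [0, 0, 0],
  [0, 0, 0],
  [0, 0, 0],
  [0, 0, 0],
  [0, 0, 0],
], twist=[0, 0, 0, 0, 0, 0], gripper=3.5)

```text
t: 12.95
tool_pos: [0.5806, -0.3508, 0.0902]
orientation: [-0.002, 3.141, -0.0]
force: [0.5, -0.5, 0.3]
opening: 0.0464
gripper_force: 30.0
```

>>> apply_moves([
  [0, 0, 0],
  [0, 0, 0],
  [0, 0, 0.4],
  [0, 0, 0.4],
  [0, 0, 0],
  [0, 0, 0],
], twist=[0, 0, 0, 0, 0, 0], gripper=6.5)

```text
t: 13.7
tool_pos: [0.5805, -0.3506, 0.082]
orientation: [0.002, -3.141, -0.0]
force: [-0.1, 0.1, 0.0]
opening: 0.0651
gripper_force: 0.0
```

>>> apply_moves([
  [0, 0, 0],
  [0, 0, 0],
  [0, 0, 0],
  [0, 0, 0],
  [0, 0, -0.5],
  [0, 0, -1],
  [0, 0, -2],
  [0, 0, 0],
], twist=[0, 0, 0, 0, 0, 0, 0, 0], gripper=3.5)

```text
t: 14.7
tool_pos: [0.5823, -0.3519, 0.1209]
orientation: [-0.002, 3.137, -0.005]
force: [-0.0, -0.6, -1.4]
opening: 0.0472
gripper_force: 30.0
```

```bash
python3 - <<'E'
from h import *
c=cam('wrist');S=cam('scene')
s=robot.read_state(); print(s['tool_pos'],s['force'],s['gripper_force'],s['opening'],capw(c,'green',.135))
g=S['frame'][60:240,150:380]
cv2.imwrite('pics/t4.png',np.hstack([cv2.resize(c['frame'],(480,360)),cv2.resize(g,None,fx=2,fy=2,interpolation=cv2.INTER_CUBIC)[:360,:320]])[:,:,::-1])
E
```

```text
[ 0.58099841 -0.35096246  0.11812576] [ 0.07998277  0.16281762 -2.10155777] 29.996471107006073 0.04757291474539876 [([319.0, 305.5], 58.6, [0.5852, -0.3516, 0.135])]
```

View pics/t4.png

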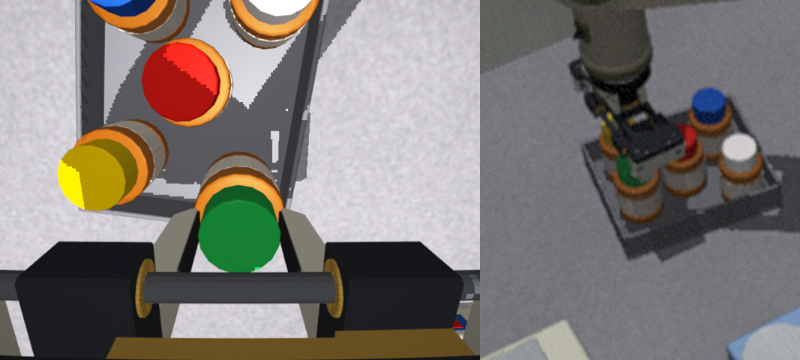

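>>> apply_moves([
  [0, 0, -4],
  [0, 0, -5],
  [0.5, 4, -2],
  [0.5, 5, 0],
  [0.5, 5, 0],
  [0.5, 5, 0],
  [0.5, 5, 0],
  [0.7, 5, 0],
], twist=[0, 0, 0, 0, 0, 0, 0, 0])

```text
t: 15.8
tool_pos: [0.5475, -0.059, 0.2265]
orientation: [0.002, -3.141, -0.0]
force: [1.0, 0.3, -2.4]
opening: 0.0472
gripper_force: 30.0
```

>>> apply_moves([
  [0, 3.1, 0],
  [0, 0, 2],
  [0, 0, 3],
  [0, 0, 2],
  [0, 0, 0.6],
  [0, 0, 0],
  [0, 0, 0],
  [0, 0, 0],
], twist=[0, 0, 0, 0, 0, 0, 0, 0])

```text
t: 16.8
tool_pos: [0.5489, -0.0299, 0.1523]
orientation: [-0.002, 3.14, -0.0]
force: [-1.1, -0.8, -2.1]
opening: 0.0475
gripper_force: 30.0
```

>>> apply_moves([
  [0, 0, 0.5],
  [0, 0, 0.3],
  [0, 0, 0.2],
  [0, 0, 0.1],
  [0, 0, 0],
  [0, 0, 0],
], twist=[0, 0, 0, 0, 0, 0])

```text
t: 17.55
tool_pos: [0.5483, -0.0297, 0.1403]
orientation: [-0.002, 3.141, -0.0]
force: [0.1, 0.0, -1.1]
opening: 0.047
gripper_force: 30.0
```

>>> apply_moves([
  [0, 0, 0.1],
  [0, 0, 0],
  [0, 0, 0],
], twist=[0, 0, 0])

```text
t: 17.92
tool_pos: [0.5487, -0.0298, 0.1402]
orientation: [-0.002, 3.14, -0.0]
force: [-2.2, -0.8, 4.7]
opening: 0.0474
gripper_force: 30.0
```

>>> apply_moves([
  [0, 0, 0],
  [0, 0, 0],
  [0, 0, -0.5],
  [0, 0, -2],
  [0, 0, -4],
  [0, 0, -5],
  [0, 0, -5],
  [0, 0, 0],
], twist=[0, 0, 0, 0, 0, 0, 0, 0], gripper=7.5)

```text
t: 18.92
tool_pos: [0.5506, -0.03, 0.3116]
orientation: [-0.002, 3.131, -0.003]
force: [0.8, -0.0, 0.2]
opening: 0.0748
gripper_force: 0.0
```

```bash
python3 - <<'E'
from h import *
for i in range(3): cam('top')
c=cam('wrist','w5.png');S=cam('scene','s5.png')
print(robot.read_state()['tool_pos'])
for n in('green','yellow','red','blue'): print(n,capw(c,n,.163 if n=='green' else .105),[plane(S,*mid(k),.095).round(4) for k in blobs(S,*HSV[n],60)])
E
```

```text
[ 0.54740128 -0.02958831  0.30270152]
green [([318.1, 219.6], 30.0, [0.5504, -0.03, 0.163])] [array([ 0.5368, -0.0624,  0.095 ])]
yellow [] [array([ 0.562 , -0.4581,  0.095 ])]
red [] [array([ 0.4984, -0.396 ,  0.095 ])]
blue [] [array([ 0.9948, -1.0826,  0.095 ]), array([ 0.4357, -0.4265,  0.095 ])]
```

View pics/w5.png

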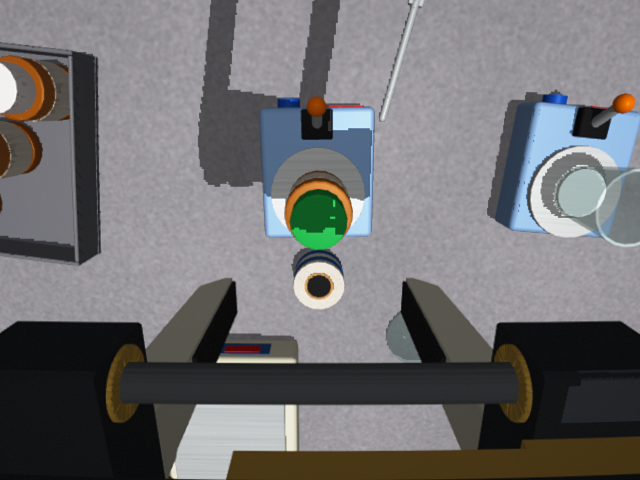

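>>> apply_moves([
  [1.8, -5, 0],
  [1.8, -5, 0],
  [1.8, -5, 1],
  [1.8, -5, 1],
  [1.8, -5, 2],
  [1.9, -5, 2.4],
  [0, 0, 0],
  [0, 0, 0],
], twist=[0, 0, 0, 0, 0, 0, 0, 0])

```text
t: 20.18
tool_pos: [0.4391, -0.3293, 0.2392]
orientation: [0.001, -3.14, -0.003]
force: [-0.2, 0.4, 0.0]
opening: 0.0749
gripper_force: 0.0
```

```bash
python3 - <<'E'
from h import *
c=cam('wrist','w6.png');T=cam('top');S=cam('scene')
print(robot.read_state()['tool_pos'], plane(c,*mid(blobs(c,*HSV['red'],300)[0]),.105))
h=cv2.cvtColor(c['frame'],cv2.COLOR_RGB2HSV)
m=cv2.inRange(h,np.array((0,0,110)),np.array((180,25,255)))
cs=[k for k in cv2.findContours(m,cv2.RETR_EXTERNAL,cv2.CHAIN_APPROX_NONE)[0] if cv2.contourArea(k)>400]
for k in cs: print(mid(k),cv2.minEnclosingCircle(k)[1],cv2.contourArea(k),plane(c,*mid(k),.105))
for n in('yellow','red','blue'): print(n,capw(c,n))
E
```

```text
[ 0.44028637 -0.32890387  0.24072215] [ 0.49836483 -0.38745213  0.105     ]
[311. 456.] 144.68251037597656 12441.5 [ 0.67827387 -0.33637803  0.105     ]
[603.  295.5] 43.546051025390625 1728.5 [ 0.50740676 -0.08170899  0.105     ]
[206. 258.] 36.06947708129883 1616.0 [ 0.47225664 -0.42208459  0.105     ]
[285.59884644 269.4180603 ] 92.37884521484375 10188.0 [ 0.48231075 -0.35642128  0.105     ]
[488. 181.] 235.71603393554688 70255.0 [ 0.40826368 -0.19563692  0.105     ]
[332.12036133  54.27087402] 83.19879150390625 11426.5 [ 0.31652955 -0.31922025  0.105     ]
[139. 166.] 216.51107788085938 61203.0 [ 0.39646829 -0.46875114  0.105     ]
yellow []
red [([249.3, 287.2], 27.7, [0.4984, -0.3875, 0.105])]
blue [([199.7, 209.1], 32.0, [0.4309, -0.4239, 0.105]), ([585.1, 218.0], 14.2, [0.4381, -0.1113, 0.105])]
```

View pics/w6.png

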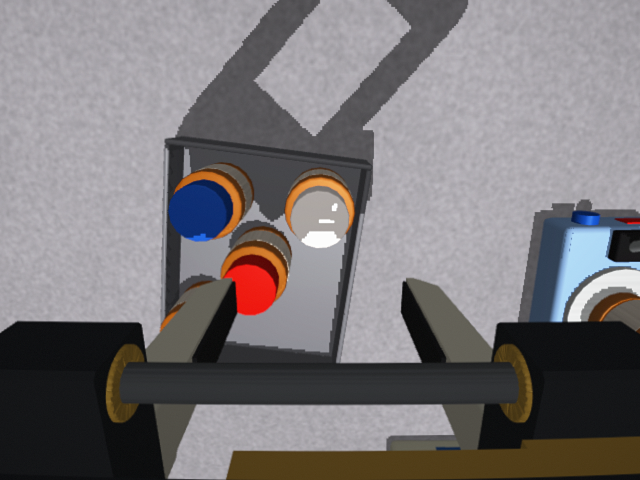

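>>> apply_moves([
  [0.2, 0, 4],
  [0, 0, 5],
  [0, 0, 4],
  [0, 0, 2],
  [0, 0, 0.8],
  [0, 0, 0],
  [0, 0, 0],
  [0, 0, 0],
], twist=[0, 0, 0, 0, 0, 0, 0, 0])

```text
t: 21.32
tool_pos: [0.4382, -0.3305, 0.0835]
orientation: [-0.002, 3.14, -0.002]
force: [-0.5, 1.1, 0.1]
opening: 0.0749
gripper_force: 0.0
```

>>> apply_moves([
  [0, 0, 0],
  [0, 0, 0],
  [0, 0, 0],
  [0, 0, 0],
  [0, 0, 0],
  [0, 0, -1],
  [0, 0, -4],
  [0, 0, -5],
], twist=[0, 0, 0, 0, 0, 0, 0, 0], gripper=3.5)

```text
t: 22.32
tool_pos: [0.4365, -0.329, 0.1821]
orientation: [0.002, -3.139, -0.003]
force: [0.6, -0.3, -1.5]
opening: 0.0475
gripper_force: 30.0
```

>>> apply_moves([
  [0, 0, -4],
  [0, 0, -2],
  [0, 0, 0],
  [0, 0, 0],
  [0, 0, 0],
  [0, 0, 0],
  [0, 0, 0],
  [0, 0, 0],
], twist=[0.18, 0.18, 0.18, 0.18, 0.18, 0.18, 0.18, 0.18])

```text
t: 23.32
tool_pos: [0.4373, -0.3298, 0.2425]
orientation: [-2.077, -2.357, 0.0]
force: [-0.4, -0.5, -2.1]
opening: 0.0474
gripper_force: 30.0
```

>>> apply_moves([
  [0, 0, 0],
  [4, 2, 0],
  [5, 2.5, 0],
  [5, 2.5, 0],
  [3.9, 2.1, 0],
  [0, 0, 0],
  [0, 0, 0],
  [0, 0, 0],
], twist=[0.131, 0, 0, 0, 0, 0, 0, 0])

```text
t: 24.32
tool_pos: [0.5279, -0.1518, 0.2422]
orientation: [2.222, 2.221, -0.001]
force: [-0.6, 0.0, -2.5]
opening: 0.0471
gripper_force: 30.0
```

>>> apply_moves([
  [0, 0.1, 4],
  [0, 0, 5],
  [0, 0, 4],
  [0, 0, 2],
  [0, 0, 0.8],
  [0, 0, 0.4],
  [0, 0, 0],
  [0, 0, 0],
], twist=[0, 0, 0, 0, 0, 0, 0, 0])

```text
t: 25.32
tool_pos: [0.5302, -0.151, 0.0814]
orientation: [2.219, 2.221, 0.001]
force: [0.4, -0.6, -2.3]
opening: 0.0472
gripper_force: 30.0
```

>>> apply_moves([
  [0, 0, 0.2],
  [0, 0, 0.1],
  [0, 0, 0],
  [0, 0, 0],
], twist=[0, 0, 0, 0])

```text
t: 25.82
tool_pos: [0.5294, -0.1507, 0.0772]
orientation: [2.22, 2.223, 0.0]
force: [-0.2, 0.5, -2.0]
opening: 0.0475
gripper_force: 30.0
```

>>> apply_moves([
  [0, 0, 0.1],
  [0, 0, 0.1],
  [0, 0, 0],
  [0, 0, 0],
], twist=[0, 0, 0, 0])

```text
t: 26.32
tool_pos: [0.5298, -0.1508, 0.0769]
orientation: [2.22, 2.222, 0.001]
force: [-4.3, 2.3, 11.4]
opening: 0.0472
gripper_force: 30.0
```

>>> apply_moves([
  [0, 0, 0],
  [0, 0, 0],
  [0, 0, -0.5],
  [0, 0, -2],
  [0, 0, -4],
  [0, 0, -5],
  [0, 0, -5],
  [0, 0, 0],
], twist=[0, 0, 0, 0, 0, 0, 0, 0], gripper=7.5)

```text
t: 27.32
tool_pos: [0.5322, -0.1518, 0.2476]
orientation: [2.213, 2.215, 0.007]
force: [0.4, 0.0, -0.3]
opening: 0.0751
gripper_force: 0.0
```

>>> apply_moves([
  [-5, -0.6, 0],
  [-5, -0.6, 0],
  [-5, -0.6, 0],
  [-5, -0.6, 0],
  [-3.8, -0.7, 0],
  [0, 0, 0],
  [0, 0, 0],
  [0, 0, 0],
], twist=[0, 0, 0, 0, 0, 0, 0, 0])

```text
t: 28.32
tool_pos: [0.4989, -0.3876, 0.2403]
orientation: [-2.219, -2.224, -0.0]
force: [-0.7, 0.7, -0.0]
opening: 0.075
gripper_force: 0.0
```

```bash
python3 - <<'E'
from h import *
c=cam('wrist','w7.png');S=cam('scene')
print(robot.read_state()['tool_pos'])
for n in('yellow','red','blue','green','white'): print(n,capw(c,n),[plane(S,*mid(k),.155 if n=='green' else .095).round(4) for k in blobs(S,*HSV.get(n,((0,0,185),(180,30,255))),60)])
E
```

```text
[ 0.49900841 -0.38771343  0.24038167]
yellow [([393.1, 288.9], 29.0, [0.5625, -0.4486, 0.105])] [array([ 0.5619, -0.4602,  0.095 ])]
red [([321.2, 217.1], 30.4, [0.5012, -0.3861, 0.105])] []
blue [([242.4, 258.7], 30.5, [0.436, -0.4217, 0.105])] [array([ 0.9946, -1.0801,  0.095 ]), array([ 0.4353, -0.4245,  0.095 ])]
green [] [array([ 0.555 , -0.0281,  0.155 ])]
white [([346.5, 116.5], 64.1, [0.5199, -0.3082, 0.105]), ([631.0, 15.5], 17.4, [0.7255, -0.2347, 0.105])] [array([ 0.529, -0.157,  0.095]), array([-0.6877, -0.2082,  0.095 ])]
```

>>> apply_moves([
  [0.2, 0.1, 4],
  [0, 0, 5],
  [0, 0, 4],
  [0, 0, 2],
  [0, 0, 0.8],
  [0, 0, 0],
  [0, 0, 0],
  [0, 0, 0],
], twist=[0, 0, 0, 0, 0, 0, 0, 0])

```text
t: 29.42
tool_pos: [0.5003, -0.3875, 0.0837]
orientation: [2.219, 2.221, 0.0]
force: [-0.6, -0.2, 0.2]
opening: 0.0748
gripper_force: 0.0
```

>>> apply_moves([
  [0, 0, 0],
  [0, 0, 0],
  [0, 0, 0],
  [0, 0, 0],
  [0, 0, 0],
  [0, 0, -1],
  [0, 0, -4],
  [0, 0, -5],
], twist=[0, 0, 0, 0, 0, 0, 0, 0], gripper=3.5)

```text
t: 30.42
tool_pos: [0.4984, -0.3859, 0.1818]
orientation: [-2.218, -2.22, 0.0]
force: [1.5, -0.4, -1.0]
opening: 0.0474
gripper_force: 30.0
```

>>> apply_moves([
  [0, 0, -4.5],
  [0, 0, -4.3],
  [4, 0, 0],
  [5, 0, 0],
  [5, 0.4, 0],
  [5, 0.4, 0],
  [5, 0.4, 0],
  [5, 0.4, 0],
], twist=[0, 0, 0, 0, 0, 0, 0, 0])

```text
t: 31.42
tool_pos: [0.5149, -0.0951, 0.2706]
orientation: [2.22, 2.222, 0.0]
force: [0.9, -0.0, -2.1]
opening: 0.0472
gripper_force: 30.0
```

>>> apply_moves([
  [5, 0.4, 0],
  [5, 0.4, 0],
  [5, 0.4, 0],
  [4, 0, 0],
  [1.7, 0, 0],
  [0, 0, 0],
  [0, 0, 0],
  [0, 0, 0],
], twist=[0, 0, 0, 0, 0, 0, 0, 0])

```text
t: 32.42
tool_pos: [0.5272, 0.1089, 0.2702]
orientation: [2.222, 2.22, -0.0]
force: [0.6, -0.2, -2.6]
opening: 0.0476
gripper_force: 30.0
```

>>> apply_moves([
  [0, 0, 4],
  [0, 0, 5],
  [0, 0, 5],
  [0, 0, 3],
  [0, 0, 1.5],
  [0, 0, 0.5],
  [0, 0, 0.2],
  [0, 0, 0.1],
], twist=[0, 0, 0, 0, 0, 0, 0, 0])

```text
t: 33.42
tool_pos: [0.5282, 0.1104, 0.0785]
orientation: [2.219, 2.222, 0.003]
force: [0.2, -0.5, -2.5]
opening: 0.0477
gripper_force: 30.0
```

>>> apply_moves([
  [0, 0, 0],
  [0, 0, 0.1],
  [0, 0, 0],
  [0, 0, 0],
], twist=[0, 0, 0, 0])

```text
t: 33.92
tool_pos: [0.5278, 0.1103, 0.0771]
orientation: [2.22, 2.222, 0.002]
force: [-0.7, -1.9, 5.6]
opening: 0.0471
gripper_force: 30.0
```

>>> apply_moves([
  [0, 0, 0],
  [0, 0, 0],
  [0, 0, -0.5],
  [0, 0, -3],
  [1, 0, -5],
  [2, 0, -5],
  [2, 0, -5],
  [1, 0, -4.9],
], twist=[0, 0, 0, 0, 0, 0, 0, 0], gripper=7.5)

```text
t: 34.92
tool_pos: [0.5267, 0.1712, 0.3121]
orientation: [2.22, 2.223, 0.001]
force: [0.5, 0.7, 0.0]
opening: 0.0746
gripper_force: 0.0
```

```bash
python3 - <<'E'
from h import *
for i in range(6): cam('top')
c=cam('wrist','w8.png');S=cam('scene')
print(robot.read_state()['tool_pos'])
m=cv2.inRange(cv2.cvtColor(c['frame'],cv2.COLOR_RGB2HSV),np.array((95,50,150)),np.array((122,190,255)))
for n in('yellow','red','blue','green','white'): print(n,capw(c,n,.163 if n=='green' else .1),[plane(S,*mid(k),.155 if n=='green' else .095).round(4) for k in blobs(S,*HSV.get(n,((0,0,185),(180,30,255))),60)])
np.save('w8.npy',dict(c),allow_pickle=True)
E
```

```text
[0.52624457 0.16979842 0.30816405]
yellow [] [array([ 0.5618, -0.458 ,  0.095 ])]
red [([321.5, 259.0], 22.7, [0.5292, 0.1093, 0.1])] []
blue [] [array([ 0.9947, -1.0851,  0.095 ]), array([ 0.4359, -0.4251,  0.095 ])]
green [([345.2, 412.2], 24.3, [0.5523, -0.0266, 0.163])] [array([ 0.5557, -0.0283,  0.155 ])]
white [([337.2, 117.9], 50.4, [0.5434, 0.2483, 0.1]), ([337.3, 356.0], 40.7, [0.547, -0.0047, 0.1]), ([539.7, 267.3], 15.2, [0.7566, 0.1001, 0.1])] [array([ 0.8597, -0.1177,  0.095 ]), array([ 0.5289, -0.1551,  0.095 ]), array([ 0.6707, -0.0067,  0.095 ])]
```

View pics/w8.png

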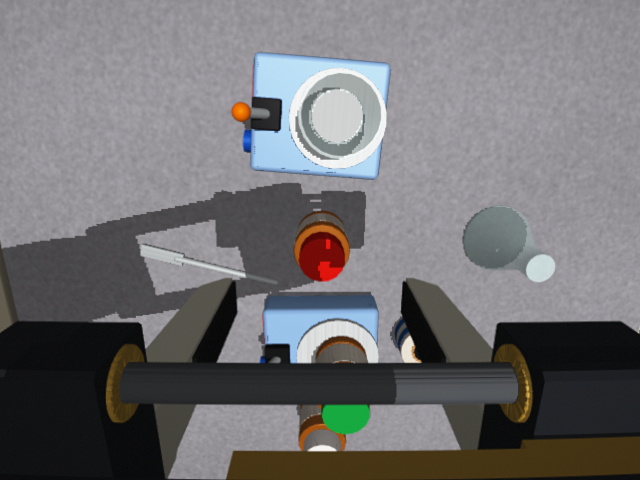

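Left housing corners in this view are (255,53), (391,64), (379,179) and (251,170), with the plate ring at (337,118). The red jar stands at (321,259), upright in the gap.

```bash
python3 - <<'E'
from h import *
np.set_printoptions(precision=4,suppress=True)
c=np.load('w8.npy',allow_pickle=True).item()
q=np.array([plane(c,u,v,.055)[:2] for u,v in((255,53),(391,64),(379,179),(251,170))]); print(q,q.mean(0))
print([np.linalg.norm(q[i]-q[i-1]) for i in range(4)])
p=plane(c,337.2,117.9,.063)[:2];print('plate',p,'ball',plane(c,241,112,.1)[:2],'ballz', )
d=(q[1]+q[2]-q[0]-q[3]);d/=np.linalg.norm(d);n=np.array([-d[1],d[0]]); print('yaw',np.degrees(np.arctan2(d[1],d[0])))
for C in(q.mean(0),p-.02*d): print('C',C,'blue',C+.121*n,'yellow',C+.131*d)
print(robot.read_state()['q'])
T=cam('top'); print('ball',cross(ray(c,241,112),ray(T,219.5,275.7)))
k=[k for k in blobs(T,(3,150,100),(15,255,255),6)]; print([mid(x) for x in k])
E
```

```text
[[0.4624 0.3111]
 [0.5988 0.3009]
 [0.5913 0.1848]
 [0.4535 0.1943]] [0.5265 0.2478]
[np.float64(0.11711118401240762), np.float64(0.13672804641506847), np.float64(0.11637317011547799), np.float64(0.1381883212371104)]
plate [0.545  0.2483] ball [0.4542 0.2536] ballz
yaw -4.1283588398299065
C [0.5265 0.2478] blue [0.5352 0.3685] yellow [0.6572 0.2383]
C [0.525  0.2497] blue [0.5338 0.3704] yellow [0.6557 0.2403]
[ 0.2194 -0.0133  1.4572 -0.0001  1.7009  0.2189]
ball (array([0.456 , 0.2521, 0.1055]), np.float64(0.0032750756809968276))
[array([470.5769, 245.9615]), array([273.5, 251.5]), array([460.5, 291. ]), array([322.5, 276.5]), array([218.6875, 275.625 ])]
```

>>> apply_moves([
  [-4, -0.8, 0],
  [-5.4, -0.9, 0],
  [-5.4, -0.9, 0],
  [-5.4, -0.9, 0],
  [-5.4, -0.9, 0],
  [-5.4, -0.9, 0],
  [-5.4, -0.9, 0],
  [-5.4, -0.9, 0],
], twist=[0, 0, 0, 0, 0, 0, 0, 0])

```text
t: 36.38
tool_pos: [0.4553, -0.2495, 0.3092]
orientation: [-2.22, -2.221, 0.0]
force: [0.2, 0.4, 0.9]
opening: 0.0751
gripper_force: 0.0
```

>>> apply_moves([
  [-5.4, -0.9, 1],
  [-5.4, -0.9, 2],
  [-5, -0.4, 2],
  [-1.8, 0, 2],
  [0, 0, 0],
  [0, 0, 0],
  [0, 0, 0],
], twist=[0, 0, 0, 0, 0, 0, 0])

```text
t: 37.25
tool_pos: [0.4353, -0.4232, 0.2416]
orientation: [2.218, 2.223, -0.0]
force: [-0.1, -0.3, 0.1]
opening: 0.0749
gripper_force: 0.0
```

```bash
python3 - <<'E'
from h import *
c=cam('wrist');S=cam('scene')
print(robot.read_state()['tool_pos'])
for n in('yellow','blue'): print(n,capw(c,n))
for n in('red','green','white'): print(n,[plane(S,*mid(k),.155 if n=='green' else .095).round(4) for k in blobs(S,*HSV.get(n,((0,0,185),(180,30,255))),60)])
E
```

```text
[ 0.43527571 -0.42335772  0.24149854]
yellow [([470.8, 250.9], 29.3, [0.5624, -0.4509, 0.105])]
blue [([316.8, 219.0], 30.4, [0.4342, -0.4238, 0.105])]
red [array([0.5298, 0.108 , 0.095 ])]
green [array([ 0.5557, -0.0283,  0.155 ])]
white [array([ 0.529, -0.157,  0.095]), array([-0.6883, -0.2439,  0.095 ])]
```

>>> apply_moves([
  [0, 0, 4],
  [0, 0, 5],
  [0, 0, 4],
  [0, 0, 2],
  [0, 0, 0.8],
  [0, 0, 0],
  [0, 0, 0],
  [0, 0, 0],
], twist=[0, 0, 0, 0, 0, 0, 0, 0])

```text
t: 38.35
tool_pos: [0.4353, -0.4246, 0.0837]
orientation: [2.219, 2.221, -0.0]
force: [-0.4, 0.5, -0.2]
opening: 0.0747
gripper_force: 0.0
```

>>> apply_moves([
  [0, 0, 0],
  [0, 0, 0],
  [0, 0, 0],
  [0, 0, 0],
  [0, 0, 0],
  [0, 0, -1],
  [0, 0, -4],
  [0, 0, -5],
], twist=[0, 0, 0, 0, 0, 0, 0, 0], gripper=3.5)

```text
t: 39.35
tool_pos: [0.4337, -0.4228, 0.1818]
orientation: [-2.218, -2.22, -0.0]
force: [0.9, -1.4, -2.5]
opening: 0.047
gripper_force: 30.0
```

>>> apply_moves([
  [0, 0, -5],
  [0, 0, -5.8],
  [4, 0.6, 0],
  [5.3, 0.7, 0],
  [5.3, 0.7, 0],
  [5.3, 0.7, 0],
  [5.3, 0.7, 0],
  [5.3, 0.7, 0],
], twist=[0, 0, 0, 0, 0, 0, 0, 0])

```text
t: 40.35
tool_pos: [0.4751, -0.117, 0.2905]
orientation: [2.22, 2.222, 0.0]
force: [1.2, 0.3, -3.6]
opening: 0.047
gripper_force: 30.0
```

>>> apply_moves([
  [5.3, 0.7, 0],
  [5.3, 0.7, 0],
  [5.3, 0.7, 0],
  [5.3, 0.7, 0],
  [5.3, 0.7, 0],
  [5.3, 0.7, 0],
  [5.3, 0.7, 0],
  [5.3, 0.7, 0],
], twist=[0, 0, 0, 0, 0, 0, 0, 0])

```text
t: 41.35
tool_pos: [0.5307, 0.307, 0.2904]
orientation: [2.22, 2.223, 0.0]
force: [1.6, -0.4, -1.7]
opening: 0.0473
gripper_force: 30.0
```

>>> apply_moves([
  [4.5, 0.3, 0],
  [1.9, 0, 0],
  [0, 0, 0],
  [0, 0, 0],
  [0, 0, 0],
  [0, 0, 0],
  [0, 0, 0],
  [0, 0, 0],
], twist=[0, 0, -0.157, -0.157, -0.157, -0.157, -0.157, 0])

```text
t: 42.35
tool_pos: [0.5339, 0.3685, 0.2904]
orientation: [1.204, 2.902, -0.001]
force: [0.3, 0.4, -2.3]
opening: 0.047
gripper_force: 30.0
```

>>> apply_moves([
  [0, 0, 5],
  [0, 0, 5],
  [0, 0, 5],
  [0, 0, 3.5],
  [0, 0, 2],
  [0, 0, 0.5],
  [0, 0, 0.2],
  [0, 0, 0],
], twist=[0, 0, 0, 0, 0, 0, 0, 0])

```text
t: 43.35
tool_pos: [0.5349, 0.3699, 0.08]
orientation: [1.201, 2.901, 0.003]
force: [-0.2, -0.0, -2.9]
opening: 0.0475
gripper_force: 30.0
```

>>> apply_moves([
  [0, 0, 0.1],
  [0, 0, 0.1],
  [0, 0, 0],
  [0, 0, 0],
], twist=[0, 0, 0, 0])

```text
t: 43.85
tool_pos: [0.5347, 0.3694, 0.0773]
orientation: [1.201, 2.901, 0.002]
force: [0.8, -1.6, 5.9]
opening: 0.0475
gripper_force: 30.0
```

>>> apply_moves([
  [0, 0, 0],
  [0, 0, 0],
  [0, 0, -0.5],
  [0, 0, -3],
  [0, 0, -5],
  [0, 0, -5],
  [0, 0, -5],
  [0, 0, -3],
], twist=[0, 0, 0, 0, 0, 0, 0, 0], gripper=7.5)

```text
t: 44.85
tool_pos: [0.5344, 0.3698, 0.2951]
orientation: [1.2, 2.901, 0.005]
force: [-0.3, 0.3, -0.3]
opening: 0.075
gripper_force: 0.0
```

>>> apply_moves([
  [0, 0, 0],
  [0, 0, 0],
  [0, 0, 0],
  [0, 0, 0],
  [0, 0, 0],
  [0, -5, 0],
  [0, -5.5, 0],
  [0, -5.5, 0],
], twist=[-0.157, -0.157, -0.157, -0.157, -0.157, 0, 0, 0])

```text
t: 45.85
tool_pos: [0.5335, 0.208, 0.2913]
orientation: [-0.002, 3.141, 0.0]
force: [-0.3, -0.8, -0.6]
opening: 0.0746
gripper_force: 0.0
```

>>> apply_moves([
  [0, -5.5, 0],
  [0, -5.5, 0],
  [-0.4, -5.5, 0],
  [-0.4, -5.5, 0],
  [-0.4, -5.5, 0],
  [-0.4, -5.5, 0],
  [-0.4, -5.5, 0],
  [-0.4, -5.5, 0],
], twist=[0, 0, 0, 0, 0, 0, 0, 0])

```text
t: 46.85
tool_pos: [0.5578, -0.2324, 0.2915]
orientation: [-0.0, 3.141, -0.0]
force: [1.0, 0.1, -0.4]
opening: 0.075
gripper_force: 0.0
```

```bash
python3 - <<'E'
from h import *
s=robot.read_state();print(s['tool_pos'],s['orientation'],s['q'][5])
S=cam('scene')
for n in('red','green','white','blue','yellow'): print(n,[plane(S,*mid(k),.155 if n=='green' else .095).round(4) for k in blobs(S,*HSV.get(n,((0,0,185),(180,30,255))),60)])
E
```

```text
[ 0.55783717 -0.23240419  0.29151982] [-4.57188797e-04  3.14101820e+00 -3.29453173e-05] -2.05079557033804
red [array([0.5298, 0.108 , 0.095 ])]
green [array([ 0.555 , -0.0281,  0.155 ])]
white [array([ 0.859, -0.111,  0.095]), array([ 0.5298, -0.1557,  0.095 ]), array([-0.6929, -0.1832,  0.095 ])]
blue [array([ 0.9948, -1.0826,  0.095 ]), array([0.5405, 0.366 , 0.095 ])]
yellow [array([ 0.5618, -0.458 ,  0.095 ])]
```

>>> apply_moves([
  [0, -5.5, 0],
  [0, -5.5, 0],
  [-0.3, -5.5, 2],
  [0, -4, 2],
  [0, -1.5, 1],
  [0, 0, 0],
  [0, 0, 0],
  [0, 0, 0],
], twist=[0, 0, 0, 0, 0, 0, 0, 0])

```text
t: 47.9
tool_pos: [0.5619, -0.4496, 0.243]
orientation: [-0.003, 3.14, -0.002]
force: [0.5, 0.3, 0.4]
opening: 0.0746
gripper_force: 0.0
```

```bash
python3 - <<'E'
from h import *
c=cam('wrist'); print(robot.read_state()['tool_pos'],capw(c,'yellow'))
E
```

```text
[ 0.56187322 -0.44972025  0.2428111 ] [([315.3, 218.0], 28.9, [0.5625, -0.4524, 0.105])]
```

>>> apply_moves([
  [0, -0.1, 4],
  [0, 0, 5],
  [0, 0, 4],
  [0, 0, 2],
  [0, 0, 0.8],
  [0, 0, 0],
  [0, 0, 0],
  [0, 0, 0],
], twist=[0, 0, 0, 0, 0, 0, 0, 0])

```text
t: 48.95
tool_pos: [0.5617, -0.4524, 0.085]
orientation: [-0.0, 3.14, -0.003]
force: [0.4, 0.0, -0.3]
opening: 0.0748
gripper_force: 0.0
```

>>> apply_moves([
  [0, 0, 0],
  [0, 0, 0],
  [0, 0, 0],
  [0, 0, 0],
  [0, 0, 0],
  [0, 0, -1],
  [0, 0, -4],
  [0, 0, -5],
], twist=[0, 0, 0, 0, 0, 0, 0, 0], gripper=3.5)

```text
t: 49.95
tool_pos: [0.56, -0.4507, 0.1826]
orientation: [0.0, -3.139, -0.004]
force: [0.3, -0.5, -1.5]
opening: 0.0475
gripper_force: 30.0
```

>>> apply_moves([
  [0, 0, -4.5],
  [0, 0, -4.3],
  [-0.6, 4.3, 0],
  [-0.7, 5.3, 0],
  [-0.7, 5.3, 0],
  [-0.7, 5.3, 0],
  [-0.7, 5.3, 0],
  [-0.7, 5.3, 0],
], twist=[0, 0, 0, 0, 0, 0, 0, 0])

```text
t: 50.95
tool_pos: [0.6018, -0.1419, 0.2717]
orientation: [-0.0, 3.141, -0.0]
force: [1.2, -0.9, -1.9]
opening: 0.0471
gripper_force: 30.0
```

>>> apply_moves([
  [-0.7, 5.3, 0],
  [-0.7, 5.3, 0],
  [-0.7, 5.3, 0],
  [-0.7, 5.3, 0],
  [-0.7, 5.3, 0],
  [-0.7, 5.3, 0],
  [-0.7, 4.3, 0],
  [-0.5, 2.2, 0],
], twist=[0, 0, 0, 0, 0, 0, 0, 0])

```text
t: 51.95
tool_pos: [0.6553, 0.2421, 0.2713]
orientation: [0.004, -3.141, -0.001]
force: [0.9, -1.8, -2.3]
opening: 0.0471
gripper_force: 30.0
```

>>> apply_moves([
  [0, 0, 0],
  [0, 0, 0],
  [0, 0, 5],
  [0, 0, 5],
  [0, 0, 4],
  [0, 0, 2],
  [0, 0, 1],
  [0, 0, 0],
], twist=[0, 0, 0, 0, 0, 0, 0, 0])

```text
t: 52.95
tool_pos: [0.6564, 0.2391, 0.102]
orientation: [0.0, 3.141, 0.0]
force: [0.3, 0.5, -1.9]
opening: 0.0476
gripper_force: 30.0
```

>>> apply_moves([
  [0, 0, 1.2],
  [0, 0, 0.7],
  [0, 0, 0.3],
  [0, 0, 0.1],
  [0, 0, 0],
  [0, 0, 0],
], twist=[0, 0, 0, 0, 0, 0])

```text
t: 53.7
tool_pos: [0.6559, 0.2394, 0.0784]
orientation: [-0.0, 3.141, 0.0]
force: [-0.6, 0.6, -2.7]
opening: 0.0473
gripper_force: 30.0
```

>>> apply_moves([
  [0, 0, 0.1],
  [0, 0, 0.1],
  [0, 0, 0],
  [0, 0, 0],
], twist=[0, 0, 0, 0])

```text
t: 54.2
tool_pos: [0.6568, 0.2394, 0.0781]
orientation: [-0.0, 3.139, 0.001]
force: [-2.3, -1.7, 5.9]
opening: 0.0472
gripper_force: 30.0
```

>>> apply_moves([
  [0, 0, 0],
  [0, 0, 0],
  [0, 0, -0.5],
  [0, 0, -3],
  [0, 0, -5],
  [0, 0, -5],
  [0, 0, -5],
  [0, 0, -5],
], twist=[0, 0, 0, 0, 0, 0, 0, 0], gripper=7.5)

```text
t: 55.2
tool_pos: [0.6556, 0.2393, 0.3131]
orientation: [-0.0, 3.141, 0.0]
force: [0.4, 1.2, 0.8]
opening: 0.0753
gripper_force: 0.0
```

>>> apply_moves([
  [4, 0, 0],
  [5, 0, 0],
  [5, 0, 0],
  [5, 0, 0],
  [4, 0, 0],
  [0, 0, 0],
  [0, 0, 0],
  [0, 0, 0],
], twist=[0, 0, 0, 0, 0, 0, 0, 0], gripper=2)

```text
t: 56.2
tool_pos: [0.4266, 0.2392, 0.311]
orientation: [-0.001, -3.141, 0.0]
force: [-0.1, 0.5, -0.8]
opening: 0.0203
gripper_force: 0.0
```

```bash
python3 - <<'E'
from h import *
cam('top')
c=cam('wrist','w9.png');S=cam('scene');T=cam('top')
print(robot.read_state()['tool_pos'],robot.read_state()['opening'])
for n in('red','green','white','blue','yellow'): print(n,capw(c,n,.1),[plane(S,*mid(k),.155 if n=='green' else .095).round(4) for k in blobs(S,*HSV.get(n,((0,0,185),(180,30,255))),60)],[plane(T,*mid(k),.163 if n=='green' else .1).round(4) for k in blobs(T,*HSV.get(n,((0,0,185),(180,30,255))),60)])
print('ball',[(mid(k),plane(c,*mid(k),.1)) for k in blobs(c,(6,180,120),(18,255,255),100)])
a=S['frame'][90:400,190:510]; b=c['frame']
cv2.imwrite('pics/c9.png',np.hstack([cv2.resize(b,(413,310)),a])[:,:,::-1])
E
```

```text
[0.42629045 0.23907995 0.3107761 ] 0.01991175306927391
red [([196.5, 293.5], 22.8, [0.5272, 0.1095, 0.1])] [array([0.5298, 0.108 , 0.095 ])] [array([0.5309, 0.1064, 0.1   ])]
green [([42.0, 337.0], 31.8, [0.5814, -0.0704, 0.1])] [array([ 0.5547, -0.0277,  0.155 ])] [array([ 0.5534, -0.0315,  0.163 ])]
white [([393.0, 135.0], 123.4, [0.3641, 0.3096, 0.1]), ([512.1, 232.0], 89.4, [0.4595, 0.4363, 0.1]), ([171.5, 194.0], 104.0, [0.4203, 0.0939, 0.1])] [array([ 0.8603, -0.1038,  0.095 ]), array([ 0.523 , -0.1257,  0.095 ])] [array([ 0.8442, -0.1427,  0.1   ]), array([ 0.5477, -0.0301,  0.1   ]), array([1.0858, 0.1208, 0.1   ]), array([ 1.0925, -0.02  ,  0.1   ]), array([ 0.6538, -0.0285,  0.1   ]), array([ 0.5261, -0.1233,  0.1   ]), array([0.549 , 0.2372, 0.1   ])]
blue [([435.1, 296.9], 24.8, [0.5313, 0.3631, 0.1]), ([566.3, 241.0], 20.7, [0.4693, 0.4947, 0.1])] [array([ 0.9951, -1.0775,  0.095 ]), array([0.5401, 0.3659, 0.095 ])] [array([0.5385, 0.3634, 0.1   ])]
yellow [] [array([0.6596, 0.238 , 0.095 ])] [array([0.6604, 0.237 , 0.1   ])]
ball [(array([ 53.85097504, 329.31057739]), array([ 0.57147447, -0.05466888,  0.1       ])), (array([203. , 283.5]), array([0.51572905, 0.11744416, 0.1       ])), (array([430.03890991, 290.32037354]), array([0.52369602, 0.35701756, 0.1       ])), (array([ 10., 278.]), array([ 0.5104013 , -0.09142422,  0.1       ])), (array([333.4574585 , 226.81915283]), array([0.4540516 , 0.25409383, 0.1       ])), (array([ 53.5, 234. ]), array([ 0.46136522, -0.03349426,  0.1       ]))]
```

View pics/c9.png

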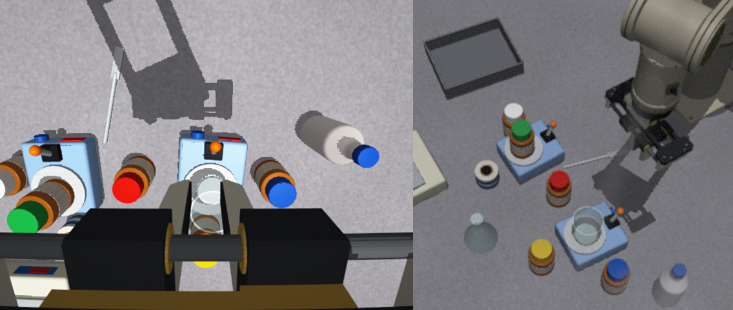

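White got knocked towards the spare stirrer: in the scene view it sits right against the housing, at about y −0.122. Everything else is in place, so I'll put white back.

>>> apply_moves([
  [0, 0, 0],
  [0, 0, 0],
  [0, 0, 0],
  [0, 0, 0],
  [0, 0, 0],
  [0, 0, 0],
  [0, 0, 0],
  [0, 0, 0],
], twist=[0.18, 0.18, 0.18, 0.18, 0.18, 0.18, 0.18, 0.18], gripper=7.5)

```text
t: 57.4
tool_pos: [0.4261, 0.2392, 0.3109]
orientation: [-2.079, -2.355, 0.001]
force: [-0.2, -0.4, 0.5]
opening: 0.0752
gripper_force: 0.0
```

>>> apply_moves([
  [0, 0, 0],
  [-5, 1.4, 0],
  [-5.5, 1.4, 0],
  [-5.5, 1.4, 0],
  [-5.5, 1.4, 0],
  [-5.5, 1.4, 0],
  [-5.5, 1.4, 0],
  [-3.5, 1.4, 0],
], twist=[0.131, 0, 0, 0, 0, 0, 0, 0])

```text
t: 58.4
tool_pos: [0.5241, -0.1236, 0.3108]
orientation: [-2.224, -2.219, 0.001]
force: [0.5, 0.6, 1.0]
opening: 0.0749
gripper_force: 0.0
```

```bash
python3 - <<'E'
from h import *
for i in range(5): S=cam('scene')
c=cam('wrist','w10.png')
print(robot.read_state()['tool_pos'])
h=cv2.cvtColor(c['frame'],cv2.COLOR_RGB2HSV)
for k in blobs(c,(0,0,185),(180,30,255),150): print(mid(k),cv2.minEnclosingCircle(k)[1],plane(c,*mid(k),.1))
for k in blobs(c,*HSV['green'],150): print('g',mid(k),plane(c,*mid(k),.163))
np.save('w10.npy',dict(c),allow_pickle=True)
E
```

```text
[ 0.52374035 -0.11995403  0.31106332]
[578.  212.5] 95.51580810546875 [ 0.78607008 -0.13234608  0.1       ]
[343. 105.] 51.00990295410156 [ 0.54644106 -0.03035418  0.1       ]
[447.  105.5] 30.10408592224121 [ 0.64332588 -0.03040437  0.1       ]
[319.5 195. ] 22.58881378173828 [ 0.52465221 -0.11495865  0.1       ]
[192.5  20. ] 81.0078125 [0.41212187 0.0426142  0.1       ]
g [355.34091187 101.        ] [ 0.55230512 -0.02937242  0.163     ]
```

View pics/w10.png

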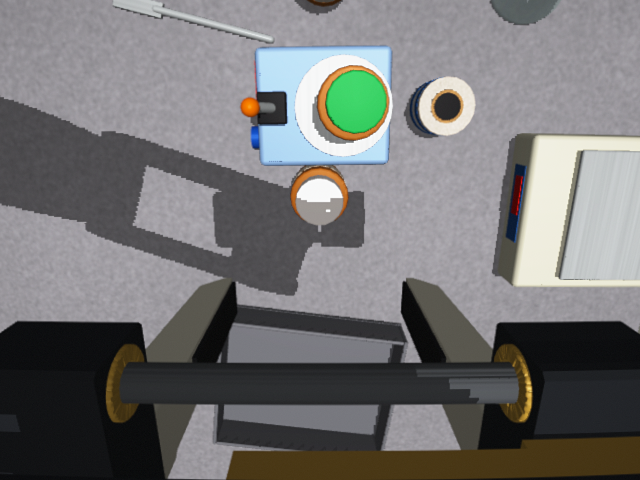

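>>> apply_moves([
  [0, 0, 5],
  [0, 0, 5],
  [0, 0, 5],
  [0, 0, 4.5],
  [0, 0, 2.8],
  [0, 0, 0.7],
  [0, 0, 0.2],
  [0, 0, 0],
], twist=[0, 0, 0, 0, 0, 0, 0, 0])

```text
t: 59.7
tool_pos: [0.525, -0.1208, 0.0808]
orientation: [2.219, 2.22, 0.002]
force: [0.7, -0.3, 0.2]
opening: 0.075
gripper_force: 0.0
```

>>> apply_moves([
  [0, 0, 0],
  [0, 0, 0],
  [0, 0, 0],
  [0, 0, 0],
  [0, 0, 0],
  [0, 0, -1],
  [0, 0, -1],
  [0, 0, 0],
], twist=[0, 0, 0, 0, 0, 0, 0, 0], gripper=3.5)

```text
t: 60.7
tool_pos: [0.5248, -0.121, 0.1006]
orientation: [2.22, 2.22, 0.002]
force: [0.3, 0.9, -2.2]
opening: 0.047
gripper_force: 30.0
```

>>> apply_moves([
  [-1.5, 0.2, 0],
  [-1.5, 0.2, 0],
  [0, 0, 0],
  [0, 0, 1],
  [0, 0, 0.6],
  [0, 0, 0.2],
  [0, 0, 0],
  [0, 0, 0],
], twist=[0, 0, 0, 0, 0, 0, 0, 0])

```text
t: 61.7
tool_pos: [0.5281, -0.1507, 0.0814]
orientation: [2.221, 2.221, 0.0]
force: [-0.4, 1.9, -2.0]
opening: 0.0472
gripper_force: 30.0
```

>>> apply_moves([
  [0, 0, 0.2],
  [0, 0, 0.1],
  [0, 0, 0],
  [0, 0, 0],
], twist=[0, 0, 0, 0])

```text
t: 62.2
tool_pos: [0.5283, -0.1509, 0.0794]
orientation: [2.221, 2.221, 0.001]
force: [-3.3, 0.5, 7.1]
opening: 0.0469
gripper_force: 30.0
```

>>> apply_moves([
  [0, 0, 0],
  [0, 0, 0],
  [0, 0, -0.5],
  [0, 0, -3],
  [0, 0, -5],
  [0, 0, -5],
  [0, 0, -3.5],
  [0, 0, 0],
], twist=[0, 0, 0, 0, 0, 0, 0, 0], gripper=7.5)

```text
t: 63.2
tool_pos: [0.5298, -0.1515, 0.2527]
orientation: [2.217, 2.217, 0.005]
force: [0.1, -0.7, -0.0]
opening: 0.0747
gripper_force: 0.0
```

>>> apply_moves([
  [4, -1.2, 0],
  [5.4, -1.4, 0],
  [5.4, -1.4, 0],
  [5.4, -1.4, 0],
  [5.4, -1.4, 0],
  [5.4, -1.4, 0],
  [5.4, -1.4, 0],
  [3.9, -1.3, 0],
], twist=[0, 0, 0, 0, 0, 0, 0, 0], gripper=0)

```text
t: 64.2
tool_pos: [0.4174, 0.2541, 0.2469]
orientation: [-2.22, -2.222, 0.002]
force: [-0.0, -0.1, -0.6]
opening: 0.0017
gripper_force: 0.0
```

>>> apply_moves([
  [0, 0, 0],
  [0, 0, 0],
  [0, 0, 0],
  [0, 0, 0],
  [0, 0, 0],
  [0, 0, 0],
  [0, 0, 0],
  [0, 0, 0],
], twist=[-0.18, -0.18, -0.18, -0.18, -0.18, -0.18, -0.18, -0.18])

```text
t: 65.2
tool_pos: [0.4183, 0.252, 0.2468]
orientation: [-0.196, -3.134, 0.001]
force: [0.9, 0.1, -0.2]
opening: 0.0005
gripper_force: 0.0
```

>>> apply_moves([
  [0, 0, 0],
  [0, 0, 0],
  [0, 0, 0],
], twist=[-0.131, 0, 0])

```text
t: 65.58
tool_pos: [0.4185, 0.2521, 0.2475]
orientation: [-0.004, -3.141, 0.001]
force: [0.5, -0.5, -0.6]
opening: 0.0005
gripper_force: 0.0
```

```bash
python3 - <<'E'
from h import *
S=cam('scene','s11.png');T=cam('top');c=cam('wrist','w11.png')
print(robot.read_state()['tool_pos'],robot.read_state()['orientation'],robot.read_state()['opening'])
for n in('red','green','white','blue','yellow'): print(n,[plane(S,*mid(k),.155 if n=='green' else .095).round(4) for k in blobs(S,*HSV.get(n,((0,0,185),(180,30,255))),60)],[plane(T,*mid(k),.163 if n=='green' else .1).round(4) for k in blobs(T,*HSV.get(n,((0,0,185),(180,30,255))),60)])
print('ball',[(mid(k),plane(c,*mid(k),.1)) for k in blobs(c,(6,180,120),(18,255,255),100)])
E
```

```text
[0.41875915 0.25222207 0.2479491 ] [-2.03940318e-03 -3.14136111e+00  2.19880379e-04] 0.00039312660348613443
red [array([0.5298, 0.108 , 0.095 ])] [array([0.5309, 0.1066, 0.1   ])]
green [array([ 0.5551, -0.028 ,  0.155 ])] [array([ 0.5534, -0.0315,  0.163 ])]
white [array([ 0.5268, -0.1557,  0.095 ]), array([ 0.8666, -0.0642,  0.095 ])] [array([ 0.8439, -0.143 ,  0.1   ]), array([ 0.5474, -0.0301,  0.1   ]), array([ 0.6542, -0.0285,  0.1   ]), array([ 1.0923, -0.012 ,  0.1   ]), array([1.0834, 0.1065, 0.1   ]), array([ 0.5304, -0.1538,  0.1   ]), array([0.5474, 0.2378, 0.1   ]), array([1.0783, 0.1502, 0.1   ])]
blue [array([ 0.9948, -1.0826,  0.095 ]), array([0.5408, 0.3661, 0.095 ])] [array([0.5385, 0.3634, 0.1   ])]
yellow [array([0.6589, 0.237 , 0.095 ])] [array([0.6603, 0.2373, 0.1   ])]
ball [(array([173.5, 314. ]), array([0.51046378, 0.12078202, 0.1       ])), (array([433.56781006, 320.        ]), array([0.51683842, 0.3564187 , 0.1       ])), (array([320.75, 255.  ]), array([0.45413997, 0.25403813, 0.1       ])), (array([  9.5, 353. ]), array([ 0.55315931, -0.04336367,  0.1       ]))]
```

View pics/w11.png

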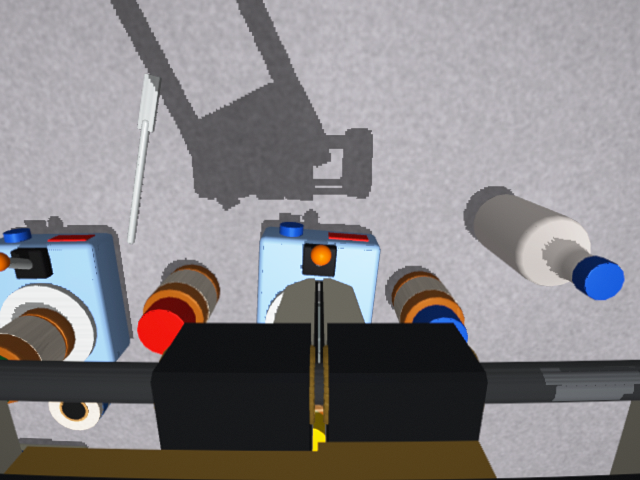

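>>> apply_moves([
  [0.2, 0.1, 4],
  [0, 0, 5],
  [0, 0, 4],
  [0, 0, 2.5],
  [0, 0, 1],
  [0, 0, 0],
  [0, 0, 0],
  [0, 0, 0],
], twist=[0, 0, 0, 0, 0, 0, 0, 0])

```text
t: 66.72
tool_pos: [0.4178, 0.2537, 0.0845]
orientation: [-0.0, 3.139, 0.002]
force: [-0.2, 0.3, -0.6]
opening: 0.0004
gripper_force: 0.0
```

>>> apply_moves([
  [-0.8, 0, 0],
  [-0.8, 0, 0],
  [-0.5, 0, 0],
  [-0.5, 0, 0],
  [-0.5, 0, 0],
  [0, 0, 0],
], twist=[0, 0, 0, 0, 0, 0])

```text
t: 67.47
tool_pos: [0.4483, 0.2532, 0.083]
orientation: [0.0, 3.141, -0.0]
force: [-0.2, -0.4, -0.5]
opening: 0.0004
gripper_force: 0.0
```

>>> apply_moves([
  [-0.5, 0, 0],
  [-0.5, 0, 0],
  [-0.3, 0, 0],
  [0, 0, 0],
  [0, 0, 0],
], twist=[0, 0, 0, 0, 0])

```text
t: 68.1
tool_pos: [0.461, 0.2533, 0.0831]
orientation: [-0.0, 3.141, 0.0]
force: [-0.3, -0.0, -0.2]
opening: 0.0009
gripper_force: 0.0
```

```bash
python3 - <<'E'
from h import *
c=cam('wrist');S=cam('scene')
print(robot.read_state()['force'],robot.read_state()['tool_pos'])
cv2.imwrite('pics/c12.png',np.hstack([cv2.resize(c['frame'],(480,360)),cv2.resize(S['frame'][260:380,330:435],(315,360),interpolation=cv2.INTER_CUBIC)])[:,:,::-1])
E
```

```text
[ 0.57850651 -0.02540455 -0.36917762] [0.46088884 0.25333443 0.08315628]
```

View pics/c12.png

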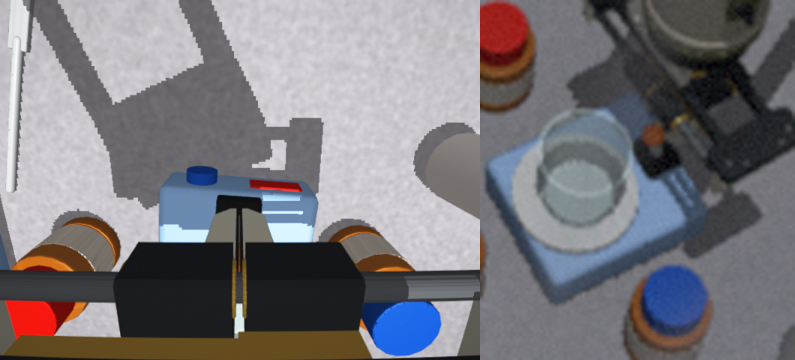

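>>> apply_moves([
  [-0.4, 0, 0],
  [-0.4, 0, 0],
  [-0.3, 0, 0],
  [0, 0, 0],
  [0, 0, 0],
], twist=[0, 0, 0, 0, 0])

```text
t: 68.82
tool_pos: [0.4719, 0.2533, 0.0831]
orientation: [-0.0, 3.142, 0.0]
force: [-0.9, 0.6, -0.6]
opening: 0.0003
gripper_force: 0.6
```

>>> apply_moves([
  [-0.2, 0, 0],
  [-0.1, 0, 0],
  [0, 0, 0],
], twist=[0, 0, 0])

```text
t: 69.2
tool_pos: [0.4738, 0.2533, 0.0828]
orientation: [0.001, -3.139, 0.0]
force: [-6.8, -0.4, 1.1]
opening: 0.0005
gripper_force: 3.2
```

>>> apply_moves([
  [-0.1, 0, 0],
  [0, 0, 0],
], twist=[0, 0])

```text
t: 69.45
tool_pos: [0.4741, 0.2533, 0.0827]
orientation: [0.001, -3.138, 0.001]
force: [-9.6, -0.6, 3.6]
opening: 0.0005
gripper_force: 4.9
```

>>> apply_moves([
  [1, 0, 0],
  [3, 0, 0],
  [3, 0, -2],
  [2, 0, -5],
  [0, 0, -5],
  [0, 0, -5],
  [0, 0, 0],
  [0, 0, 0],
], twist=[0, 0, 0, 0, 0, 0, 0, 0])

```text
t: 70.45
tool_pos: [0.386, 0.2533, 0.2531]
orientation: [-0.0, 3.14, 0.001]
force: [0.6, 0.6, -0.4]
opening: 0.0004
gripper_force: 0.0
```

```bash
python3 - <<'E'
from h import *
cam('top');S=cam('scene');T=cam('top');c=cam('wrist')
print(robot.read_state()['tool_pos'])
for n in('red','green','white','blue','yellow'): print(n,[plane(S,*mid(k),.155 if n=='green' else .095).round(4) for k in blobs(S,*HSV.get(n,((0,0,185),(180,30,255))),60)],[plane(T,*mid(k),.163 if n=='green' else .1).round(4) for k in blobs(T,*HSV.get(n,((0,0,185),(180,30,255))),60)])
print('ball',[(mid(k),plane(c,*mid(k),.1)) for k in blobs(c,(6,180,120),(18,255,255),60)])
cv2.imwrite('pics/c13.png',np.hstack([cv2.resize(c['frame'],(400,300)),cv2.resize(S['frame'][90:400,190:510],(400,388))[:300]])[:,:,::-1])
E
```

```text
[0.38517103 0.25287285 0.25153877]
red [array([0.5298, 0.108 , 0.095 ])] [array([0.5308, 0.1064, 0.1   ])]
green [array([ 0.5554, -0.0283,  0.155 ])] [array([ 0.5545, -0.031 ,  0.163 ])]
white [array([ 0.5271, -0.1559,  0.095 ])] [array([ 0.8442, -0.1427,  0.1   ]), array([ 0.5473, -0.0303,  0.1   ]), array([ 0.6535, -0.0282,  0.1   ]), array([1.0843, 0.1221, 0.1   ]), array([ 1.0892, -0.0201,  0.1   ]), array([ 0.5304, -0.1532,  0.1   ]), array([0.547 , 0.2375, 0.1   ])]
blue [array([ 0.9951, -1.0775,  0.095 ]), array([0.5401, 0.3659, 0.095 ])] [array([0.5385, 0.3634, 0.1   ])]
yellow [array([0.6596, 0.238 , 0.095 ])] [array([0.6608, 0.2372, 0.1   ])]
ball [(array([167. , 332.5]), array([0.49786422, 0.11184931, 0.1       ])), (array([  7.70588255, 295.        ]), array([ 0.46100919, -0.03329457,  0.1       ])), (array([ 29. , 415.5]), array([ 0.59541731, -0.04285004,  0.1       ]))]
```

View pics/c13.png

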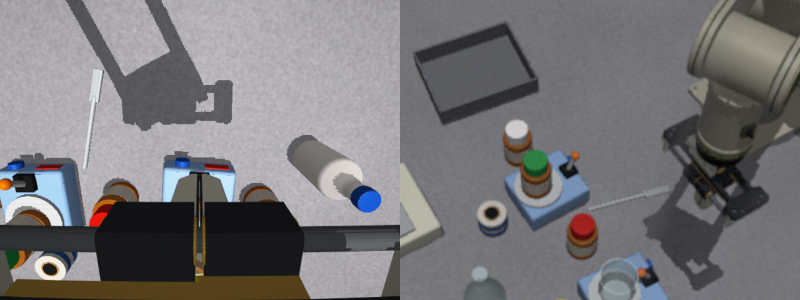

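```bash
python3 - <<'E'
from h import *
S=cam('scene');T=cam('top')
for n,c,b in(('S',S,(365,410,285,325)),('T',T,(205,250,255,290))):
    for k in blobs(c,(3,150,110),(16,255,255),4):
        m=mid(k)
        if b[0]<m[0]<b[1] and b[2]<m[1]<b[3]: print(n,m,cv2.contourArea(k),plane(c,*m,.099)); 
        if n=='S' and cv2.contourArea(k)<40: print(' all',m,plane(c,*m,.1))
E
```

```text
all [298. 224.] [ 0.54396852 -0.04883942  0.1       ]
 all [283.5 200. ] [ 0.53891132 -0.13129179  0.1       ]
 all [329.5  213.75] [ 0.46016212 -0.0340103   0.1       ]
S [383.25 307.5 ] 19.0 [0.49052846 0.25114537 0.099     ]
 all [383.25 307.5 ] [0.49086902 0.25147776 0.1       ]
 all [385. 363.] [0.5634038  0.36437847 0.1       ]
T [220.5 263. ] 12.5 [0.49204518 0.25016833 0.099     ]
```

```bash
python3 -c "
from plant import robot
print(robot.close_job())"
```

```text
the job is handed in; nothing more can be done
None
```

The job is handed in at about 71 s: the roll and all five jars are at their places, the white jar was put back after being knocked aside, and the beaker stirrer's switch was then pushed onto its stop (fully on).

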